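# Put away the solder-reel cone kit

## Task

Put the solder-reel kit away: lift the fat-knobbed cap off the stand and set it upright on the round cork mat, nest every loose tapered cone on the stand, one over the other, and then put the cap back over the topmost cone. Let each cone, and the cap, settle loosely under its own weight and never press it down, which makes the stand's spring stub sink and jams the tapers. Also lay every reel arm flat in a tray compartment of its own, its round eye in the wide bay, and leave the other things on the bench where they are.

Things in the scene. Friction and masses are not known exactly. Their poses are not given: they have to be found in the camera images.
- stand: fixed stand: dark round plate 104 diameter, 14 thick, with a tapered aluminium stub in its middle, 60 wide at its foot (14 above the bench), 35 at its flat top, 46 tall, the outside taper of a cone. Origin: centre of the plate's underside, on the bench; z up the stub's axis. The first cone (or the cap alone) rests with its foot 25 to 27 above the stub's foot, 39 to 41 up. In mm
- cap: grey plastic cap: the same hollow tapered shell as a cone (46 tall, 60 outside diameter at the foot, same inside), but its grip is a fat straight knob 34 diameter and 22 tall (total height 68). Origin: centre of its open foot; z up. About 80 g. At the start it sits on the bare stub of the stand. In mm
- stub (a joint): how far the stub of the stand has sunk into its plate (m, 0 is up, stop at 0.008): it floats on a spring, stays up under the weight of the kit (up to 5 N) and sinks 1 mm for each 3 N more when cones on it are pressed down; pushed beyond 4 mm the tapers jam
- mat: round cork mat fixed to the bench, 96 diameter, 4 thick; origin: centre of its underside. In mm
- cone0: hollow aluminium reel cone (two or three of these), wide open end down: tapered shell 46 tall, outside 60 wide at the foot, 35 at the top; inside the same taper, 47 wide at the mouth; solid straight grip neck on top, 22 diameter, 18 tall (64 in all). Origin: centre of the foot, z up its axis. 70 g. Nested, its foot rests 26 (25 to 27) above the foot of the cone or stub below. In mm
- cone1: hollow aluminium reel cone (two or three of these), wide open end down: tapered shell 46 tall, outside 60 wide at the foot, 35 at the top; inside the same taper, 47 wide at the mouth; solid straight grip neck on top, 22 diameter, 18 tall (64 in all). Origin: centre of the foot, z up its axis. 70 g. Nested, its foot rests 26 (25 to 27) above the foot of the cone or stub below. In mm
- cone2: hollow aluminium reel cone (two or three of these), wide open end down: tapered shell 46 tall, outside 60 wide at the foot, 35 at the top; inside the same taper, 47 wide at the mouth; solid straight grip neck on top, 22 diameter, 18 tall (64 in all). Origin: centre of the foot, z up its axis. 70 g. Nested, its foot rests 26 (25 to 27) above the foot of the cone or stub below. In mm
- arm0: flat steel reel arm (one of three identical, two or three present), 8 thick: a straight bar 14 wide with a round eye 32 in diameter at one end, 128 long over all, lying flat on the bench. Origin: on the underside, at the balance point; local +x points to the eye, whose centre is 40 ahead; the plain tail ends 72 behind. z up. About 100 g. In mm
- arm1: flat steel reel arm (one of three identical, two or three present), 8 thick: a straight bar 14 wide with a round eye 32 in diameter at one end, 128 long over all, lying flat on the bench. Origin: on the underside, at the balance point; local +x points to the eye, whose centre is 40 ahead; the plain tail ends 72 behind. z up. About 100 g. In mm
- arm2: flat steel reel arm (one of three identical, two or three present), 8 thick: a straight bar 14 wide with a round eye 32 in diameter at one end, 128 long over all, lying flat on the bench. Origin: on the underside, at the balance point; local +x points to the eye, whose centre is 40 ahead; the plain tail ends 72 behind. z up. About 100 g. In mm
- slot0 (a point): compartment 0 of the fixed grey tray: the floor point (4 above the bench) where a stowed arm has its origin. Tray 144 by 191, three compartments 62 apart, walls 10 high; each has a wide bay (37 across) for the eye at one end, a narrow channel (21) for the tail at the other, no walls in between (23 eyeward to 33 tailward of this point). The middle one is reversed. In mm
- slot1 (a point): the same point of the tray's compartment 1. In mm
- slot2 (a point): the same point of the tray's compartment 2. In mm
- slot0_eye (a point): compartment 0: the point on the floor of its wide bay where a stowed arm has its eye's centre; the direction from slot0 to here is the arm's +x. In mm
- slot1_eye (a point): compartment 1: the point on the floor of its wide bay where a stowed arm has its eye's centre; the direction from slot1 to here is the arm's +x. In mm
- slot2_eye (a point): compartment 2: the point on the floor of its wide bay where a stowed arm has its eye's centre; the direction from slot2 to here is the arm's +x. In mm
- reel: bystander: reel of solder wire standing on end, 54 diameter, 50 tall; origin: centre of its underside; leave alone. In mm
- flux: bystander: small jar, 40 diameter, 45 tall; origin: centre of its underside; leave alone. In mm
- tape: bystander: roll of black tape lying flat, 52 diameter, 18 tall; origin: centre of its underside; leave alone. In mm
- driver: bystander: screwdriver 170 long, 26 thick, fixed at the far side of the bench; origin: under its middle. In mm
- meter: bystander: yellow multimeter lying flat, 130 by 70 by 35, fixed; origin: centre of its underside. In mm
Things that resemble listed ones, but are neither listed nor needed, are in the scene too. What is shaped like the cone1 but purple is not meant. What is shaped like the cone0 but yellow is not meant.

How it is judged:
On the way, in this order (a step that is already met when the one before it is completed fails the run):
1. the cap stands upright on the cork mat, let go (horizontal distance between cap and mat below 0.035 m and height (world z) of cap below 0.012 m and angle between cap's own z axis and vertical below 0.08 rad and contact force between the fingers and cap below 0.1 N and linear speed of cap below 0.02 m/s), for 0.2 s.
2. every cone present is nested on the stand, let go (horizontal distance between each of cone0, cone1, cone2 and stand below 0.006 m and angle between each of cone0, cone1, cone2's own z axis and vertical below 0.08 rad and z of cone0 in the frame of stand between 0.034 and 0.1 m and contact force between the fingers and cone0 below 0.1 N and linear speed of each of cone0, cone1, cone2 below 0.02 m/s and z of cone1 in the frame of stand between 0.034 and 0.1 m and contact force between the fingers and cone1 below 0.1 N and z of cone2 in the frame of stand between 0.034 and 0.1 m and contact force between the fingers and cone2 below 0.1 N), for 0.2 s.
At the end, for the whole second after the job is handed in: Cones and cap upright (0.08 rad) within 6 mm of the stand's axis, cone feet 34 to 100 mm up, the cap's 80 to 128 mm and 18 mm above every cone's; each arm flat (0.05 rad) on the floor (3.5 mm) of a compartment, origin within 6 mm and eye within 7 mm of its points; all at rest (horizontal distance between each of cone0, cone1, cone2, cap and stand below 0.006 m and angle between each of cone0, cone1, cone2, cap's own z axis and vertical below 0.08 rad and z of cone0 in the frame of stand between 0.034 and 0.1 m and z of cap in the frame of cone0 above 0.018 m and linear speed of each of cone0, cone1, cone2, cap, arm0, arm1, arm2 below 0.02 m/s and z of cone1 in the frame of stand between 0.034 and 0.1 m and z of cap in the frame of cone1 above 0.018 m and z of cone2 in the frame of stand between 0.034 and 0.1 m and z of cap in the frame of cone2 above 0.018 m and z of cap in the frame of stand between 0.08 and 0.128 m and ((horizontal distance between arm0 and slot0 below 0.006 m and x of slot0_eye in the frame of arm0 above 0.034 m and y of slot0_eye in the frame of arm0 between -0.007 and 0.007 m and z of arm0 in the frame of slot0 below 0.0035 m and angle between arm0's own z axis and vertical below 0.05 rad) or (horizontal distance between arm0 and slot1 below 0.006 m and x of slot1_eye in the frame of arm0 above 0.034 m and y of slot1_eye in the frame of arm0 between -0.007 and 0.007 m and z of arm0 in the frame of slot1 below 0.0035 m and angle between arm0's own z axis and vertical below 0.05 rad) or (horizontal distance between arm0 and slot2 below 0.006 m and x of slot2_eye in the frame of arm0 above 0.034 m and y of slot2_eye in the frame of arm0 between -0.007 and 0.007 m and z of arm0 in the frame of slot2 below 0.0035 m and angle between arm0's own z axis and vertical below 0.05 rad)) and ((horizontal distance between arm1 and slot0 below 0.006 m and x of slot0_eye in the frame of arm1 above 0.034 m and y of slot0_eye in the frame of arm1 between -0.007 and 0.007 m and z of arm1 in the frame of slot0 below 0.0035 m and angle between arm1's own z axis and vertical below 0.05 rad) or (horizontal distance between arm1 and slot1 below 0.006 m and x of slot1_eye in the frame of arm1 above 0.034 m and y of slot1_eye in the frame of arm1 between -0.007 and 0.007 m and z of arm1 in the frame of slot1 below 0.0035 m and angle between arm1's own z axis and vertical below 0.05 rad) or (horizontal distance between arm1 and slot2 below 0.006 m and x of slot2_eye in the frame of arm1 above 0.034 m and y of slot2_eye in the frame of arm1 between -0.007 and 0.007 m and z of arm1 in the frame of slot2 below 0.0035 m and angle between arm1's own z axis and vertical below 0.05 rad)) and ((horizontal distance between arm2 and slot0 below 0.006 m and x of slot0_eye in the frame of arm2 above 0.034 m and y of slot0_eye in the frame of arm2 between -0.007 and 0.007 m and z of arm2 in the frame of slot0 below 0.0035 m and angle between arm2's own z axis and vertical below 0.05 rad) or (horizontal distance between arm2 and slot1 below 0.006 m and x of slot1_eye in the frame of arm2 above 0.034 m and y of slot1_eye in the frame of arm2 between -0.007 and 0.007 m and z of arm2 in the frame of slot1 below 0.0035 m and angle between arm2's own z axis and vertical below 0.05 rad) or (horizontal distance between arm2 and slot2 below 0.006 m and x of slot2_eye in the frame of arm2 above 0.034 m and y of slot2_eye in the frame of arm2 between -0.007 and 0.007 m and z of arm2 in the frame of slot2 below 0.0035 m and angle between arm2's own z axis and vertical below 0.05 rad))); the robot touches nothing.
It fails at once if a cone or the cap is pressed down with the gripper so that the stub of the stand sinks more than 4 mm (value of joint stub above 0.004 m and (contact force between the fingers and cone0 above 1 N or contact force between the fingers and cone1 above 1 N or contact force between the fingers and cone2 above 1 N or contact force between the fingers and cap above 1 N)).
It fails at once if a bystander is moved more than 40 mm (distance of any of reel, flux, tape from where it was at the start of the episode above 0.04 m).
Of cone0, cone1, cone2 only 2 to 3 are there at a start; the rules pass over those that are not, and their reading is None.
Of arm0, arm1, arm2 only 2 to 3 are there at a start; the rules pass over those that are not, and their reading is None.
At some moment in a run one of cone0, cone1, cone2, arm0, arm1, arm2 may be knocked a few centimetres aside while the robot is not near it.
Once in a run the grip may slacken for a moment while it holds something.
It also fails if it takes over 210 s, if anything falls off the work surface, if the arm or the gripper's body presses on something with over 40 N, if the wrist force passes 120 N, or if a joint passes its speed limit or range.

## Robot

A 6-joint arm with a two-finger parallel gripper is mounted at the origin on the work surface. World frame = base frame: x ahead of the robot, y to its left, z up, the work surface at z = 0. Lengths are in m, angles in rad, forces in N, time in s.
With the tool pointing down it reaches from about 0.375 to 0.9 m from the base axis. Payload 3.1 kg.
Tool frame: the origin (TCP) lies on the front face of the gripper's body, between the roots of the fingers; the fingertips stand 73 mm ahead of it and the grasp point (between the pads) lies 54 mm ahead of it (manip.tips_ahead is the distance from the TCP to the fingertips, in m); z points along the fingers, y is the line along which they close (so a half turn about z gives the same grasp; the last joint's range is limited). The gripper opens to 85 mm and grips with 20 to 120 N. Pads are 22 mm wide; open, the fingers measure 114 mm over their backs; the gripper's body (76 mm by 85 mm) begins 54 mm behind the grasp point. The pads swing forward as they close: fully open they stand 13 mm farther back than shut.
Start: joints at [-0.178, 0.527, 1.433, -0, 1.181, -0.178], TCP at [0.625, 0, 0.304] pointing down, gripper open.
Joint ranges: [-3.08, 3.08], [-0.75, 2.2], [0.22, 2.44], [-1.43, 4.57], [0, 2.65], [-2.85, 2.85]. Speed limits (rad/s): [2.79, 2.79, 3.14, 3.14, 3.14, 3.14].

## Interface

Orientations are given as a unit quaternion [x, y, z, w].
In Python, from station import sense, eyes, workorder, manip gives the robot as it stands.
- The arm moves only by the shell command python3 -m inch 'ROWS' [OPENING] [FORCE]. ROWS is JSON, a list of rows, each an object of numbers: "dx", "dy", "dz": the shift along the tool's x, y, z in cm; "wx", "wy", "wz": the turn, a rotation vector about the tool's x, y, z in degrees. In form: [{"dx": .., "dy": .., "dz": .., "wx": .., "wy": .., "wz": ..}, ...]. A call has 1 to 10 rows; each row shifts and turns the commanded pose from where the row before left it, along the tool's axes as they then stand; what a row does not reach is not made up. A row lasts 1/8 s, in which the tool goes at most 62.5 mm and 10.7 degrees, less where a joint would pass 70% of its speed; a pose out of reach is approached as far as the arm can. A call with a gripper value outside its range is refused whole. OPENING is the opening, from 0 (shut) to 1 (fully open), set as the call begins (- or left out, the last holds). The fingers move at their own pace and stop on an object; FORCE is the grip in N (left out, the last holds). Time passes only in rows, so rows that do not move let the fingers close. It gives the time, the measured TCP pose, the force, the opening and the grip force at its end, in the units of the state.
- sense(): the state, without advancing time (a new reading comes with each control period).
- eyes.snapshot(name): name is "scene" or "side" or "wrist"; returns the picture (384x512x3 uint8, red, green, blue); there is no depth.
- eyes.camera_params(name): a dict with "fx", "fy", "cx", "cy" (pixels), "rvec" (rotation vector, rad) and "tvec" (3), from world to camera coordinates, as OpenCV has them. Camera axes: x right, y down, z forward; pixel columns grow to the right and rows downward; lengths in m; the calibration is good to about 2 mm. A picture is of the moment at which its call begins: read the wrist's pose just before it. camera_params takes no time and is no camera call; for the wrist camera it gives the pose at the moment of the call.
- workorder.sign_off(): hands the job in; it is judged then, once.
The state is a dict: "t": time; "q": joint angles; "qd": joint speeds; "tau": joint torques, N m; "tcp_pos": TCP position; "tool_rot": TCP orientation; "force": force on the tool from outside, world axes, zero at the start; "ft_torque": the same for the moment, N m; "finger_gap": opening from 0.0 (shut) to 1.0 (fully open); "gripper_force": force on a finger pad.
Only numpy, scipy, OpenCV 4.12 (cv2) and the standard library are available. Lean on these libraries where they do the work, as an engineer would, in place of code of your own. Each camera call takes 0.05 s, during which the arm holds its last target. There are 200 camera calls.

## Working session

There is one attempt and no reset: what is moved stays moved. The work goes in short steps, Python scripts to look and compute and a shell command to move; the robot and the scene stay as the last step left them, time stands still between calls to the robot, and variables do not carry over. Pictures are saved under pics/ and viewed, at most 15 in all, crops included, and the job is handed in when it is done.

```bash
mkdir -p pics
python3 - <<'E'
from station import sense, eyes, manip
import cv2
s=sense();print(s['t'],s['tcp_pos'],s['tool_rot'],s['finger_gap'])
for n in('scene','side','wrist'):
    print(n,eyes.camera_params(n)); im=eyes.snapshot(n)[:,:,::-1]
    cv2.imwrite(f'pics/{n}0.png',im); cv2.imwrite(f'pics/{n}0b.png',cv2.resize(im,(800,600),interpolation=cv2.INTER_CUBIC))
E
```

```text
0.0 [6.24444866e-01 1.16867013e-04 3.02946907e-01] [ 7.07102472e-01  7.07110285e-01 -6.02132027e-04 -8.80940501e-04] 1.0004055306233306
scene {'fx': 431.04289931931703, 'fy': 431.04289931931703, 'cx': 252.85711877727493, 'cy': 191.48891128325792, 'rvec': array([ 1.33005614,  2.31833096, -0.81510459]), 'tvec': array([ 0.27828888, -0.34497374,  1.34089599])}
side {'fx': 404.8577866866196, 'fy': 404.8577866866196, 'cx': 255.1688411990789, 'cy': 191.67566221267452, 'rvec': array([ 2.15216939, -0.11546588,  0.08074343]), 'tvec': array([-0.56429324,  0.07193451,  0.95510114])}
wrist {'fx': 313.8518645369611, 'fy': 313.8518645369611, 'cx': 255.51629302259803, 'cy': 190.922018661316, 'rvec': array([-2.82015887e+00, -1.67603855e-03,  3.41279835e-03]), 'tvec': array([-0.62349529, -0.04124561,  0.38183094])}
```

View pics/scene0b.png

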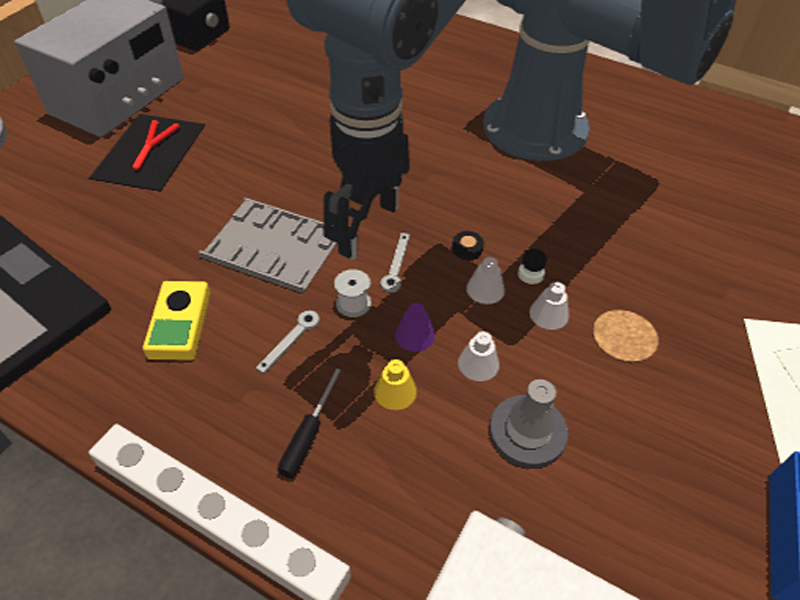

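View pics/side0b.png

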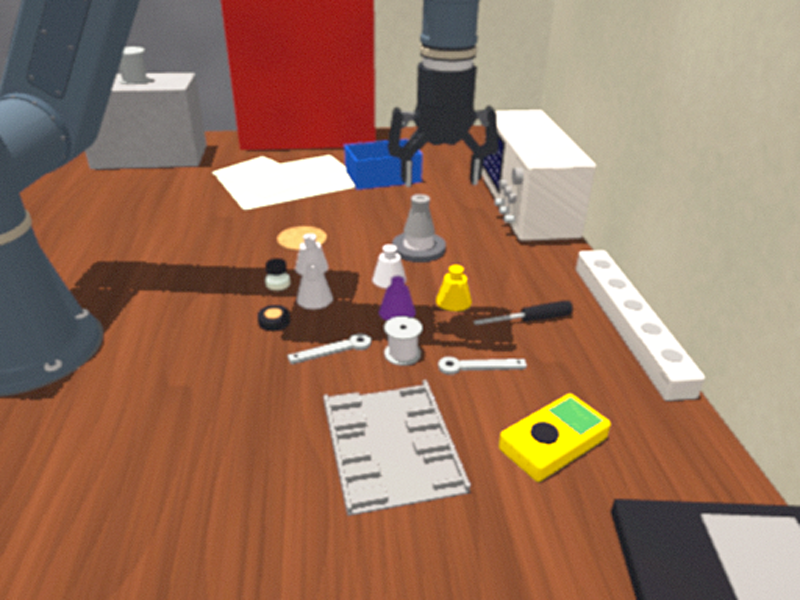

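```bash
cat > h.py <<'E'
import numpy as np, cv2
from station import sense, eyes
from scipy.spatial.transform import Rotation as Ro
def cam(n):
    p=eyes.camera_params(n); return (np.array([[p['fx'],0,p['cx']],[0,p['fy'],p['cy']],[0,0,1]]),np.array(p['rvec']),np.array(p['tvec']))
def ray(c,uv):
    K,r,t=c; R=cv2.Rodrigues(r)[0]; d=R.T@np.linalg.solve(K,[*uv,1]); return -R.T@t,d
def plane(c,uv,z):
    o,d=ray(c,uv); return o+d*(z-o[2])/d[2]
def proj(c,P): return cv2.projectPoints(np.float64(P).reshape(-1,3),c[1],c[2],c[0],None)[0].reshape(-1,2)
def tri(c1,u1,c2,u2):
    o1,d1=ray(c1,u1);o2,d2=ray(c2,u2); d1/=np.linalg.norm(d1);d2/=np.linalg.norm(d2)
    a=np.linalg.lstsq(np.c_[d1,-d2],o2-o1,rcond=None)[0]; p,q=o1+a[0]*d1,o2+a[1]*d2
    return (p+q)/2,np.linalg.norm(p-q)
def snap(n,name,crop=None,k=800/512):
    im=eyes.snapshot(n)[:,:,::-1]; cv2.imwrite(f'pics/{name}_raw.png',im)
    if crop: im=im[crop[1]:crop[3],crop[0]:crop[2]]
    cv2.imwrite(f'pics/{name}.png',cv2.resize(im,None,fx=k,fy=k,interpolation=cv2.INTER_CUBIC)); return im
def go(x,y,z=None,yaw=None):
    "tool-frame rows needed (cm, deg) to reach TCP x,y,z, closing-line yaw (deg, world)"
    s=sense(); R=Ro.from_quat(s['tool_rot']); p=s['tcp_pos']; z=p[2] if z is None else z
    d=R.inv().apply(np.array([x,y,z])-p)*100; o=''
    yt=R.apply([0,1,0]); cur=np.degrees(np.arctan2(yt[1],yt[0]))
    if yaw is not None: o=f' wz {-((yaw-cur+90)%180-90):.2f}'
    print('t %.1f tcp'%s['t'],p.round(4),'yaw %.2f'%cur,'-> dx dy dz',d.round(2),o)
E
python3 - <<'E'
from h import *
S,D=cam('scene'),cam('side'); k=.64
for n,a,b in [('cap',(542,388),(420,199)),('mat',(626,335),(302,238)),('C',(482,339),(389,249)),('B',(558,288),(311,240)),('A',(490,262),(316,266)),('a0eye',(391,283),(360,342)),('a0tail',(405,236),(291,357)),('a1eye',(309,319),(449,364)),('a1tail',(263,368),(524,364)),('yel',(396,366),(457,269))]:
    print(n,*[x.round(3) if hasattr(x,'round') else x for x in tri(S,np.array(a)*k,D,np.array(b)*k)])
for n,a in [('t1',(245,199)),('t2',(201,253)),('t3',(305,288))]: print(n,plane(S,np.array(a)*k,.01).round(3))
for n,a in [('t1',(325,395)),('t2',(427,384)),('t3',(467,488)),('t4',(349,508))]: print(n,plane(D,np.array(a)*k,.01).round(3))
o,_=ray(cam('wrist'),(0,0)); print(o, sense()['tcp_pos'])
E
```

```text
cap [0.634 0.252 0.105] 0.003
mat [ 0.41   0.318 -0.001] 0.002
C [0.568 0.147 0.059] 0.002
B [0.43  0.203 0.057] 0.006
A [0.439 0.096 0.064] 0.004
a0eye [ 0.503 -0.038  0.002] 0.001
a0tail [ 0.401 -0.069  0.004] 0.003
a1eye [ 0.63  -0.108  0.004] 0.001
a1tail [ 0.739 -0.116  0.003] 0.005
yel [0.671 0.066 0.062] 0.002
t1 [ 0.472 -0.353  0.01 ]
t2 [ 0.611 -0.334  0.01 ]
t3 [ 0.587 -0.145  0.01 ]
t1 [ 0.448 -0.163  0.01 ]
t2 [ 0.59  -0.155  0.01 ]
t3 [ 0.608 -0.339  0.01 ]
t4 [ 0.472 -0.353  0.01 ]
[0.62444273 0.0819705  0.37383564] [6.24592015e-01 1.08722880e-04 3.03157978e-01]
```

```bash
python3 -m inch '[{"dx":5,"dy":-3},{"dx":5,"dy":-3},{"dx":5,"dy":-4},{},{}]'; python3 -c "
from h import *
print(cam('wrist'));snap('wrist','w1');print(sense()['tcp_pos'])"; python3 -m inch '[{"dx":5,"dy":5},{"dx":5,"dy":5},{"dy":1},{},{}]';python3 -c "
from h import *
print(cam('wrist'));snap('wrist','w2');print(sense()['tcp_pos'])"
```

```text
(array([[313.85186454,   0.        , 255.51629302],
       [  0.        , 313.85186454, 190.92201866],
       [  0.        ,   0.        ,   1.        ]]), array([-2.82010871e+00, -1.61213402e-03,  3.01804358e-03]), array([-0.62365737, -0.04125723,  0.38177259]))
[6.24664899e-01 8.40979276e-05 3.03307109e-01]
(array([[313.85186454,   0.        , 255.51629302],
       [  0.        , 313.85186454, 190.92201866],
       [  0.        ,   0.        ,   1.        ]]), array([-2.82005083e+00, -1.53830471e-03,  2.56238170e-03]), array([-0.62384232, -0.04127044,  0.38170573]))
[6.24743504e-01 6.60396025e-05 3.03429410e-01]invalid input at $[0]: expected keys dx, dy, dz, wx, wy, wz
invalid input at $[0]: expected keys dx, dy, dz, wx, wy, wz
```

View pics/w1.png

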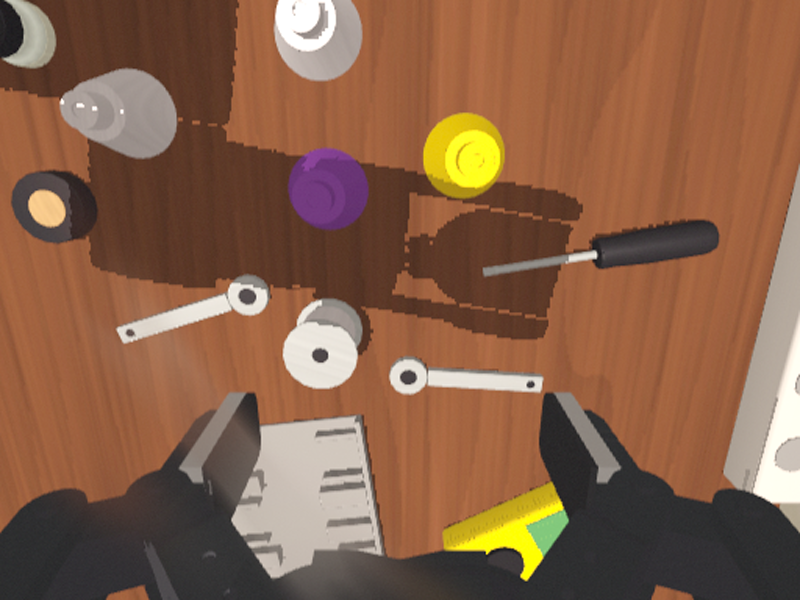

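View pics/w2.png

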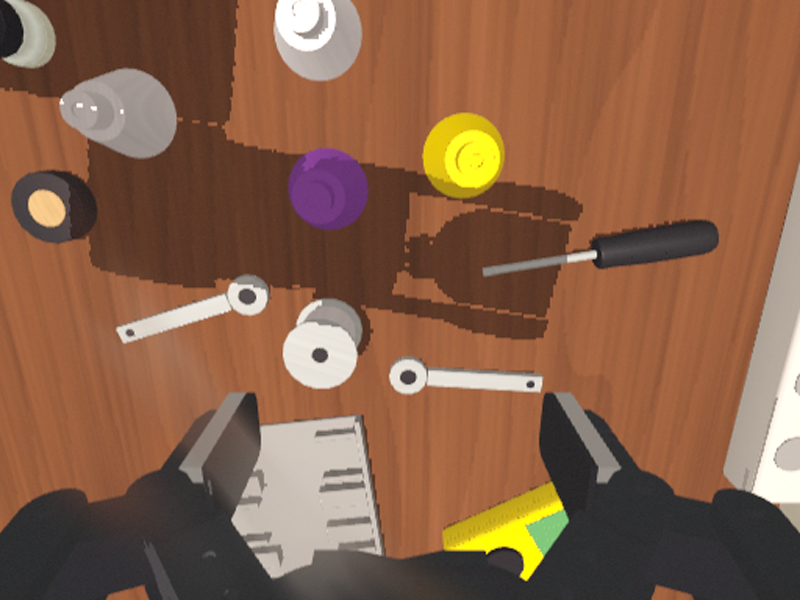

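Wrist view (800x600): arm eyes at (248,296) and (408,377), tails at (125,333) and (541,384); the tray is at the lower left. The moves were refused because every key is required. I'll go over the stand now, with a stop at the cones.

```bash
python3 -m inch '[{"dx":5,"dy":-3,"dz":0,"wx":0,"wy":0,"wz":0},{"dx":5,"dy":-3,"dz":0,"wx":0,"wy":0,"wz":0},{"dx":5,"dy":-4,"dz":0,"wx":0,"wy":0,"wz":0},{"dx":0,"dy":0,"dz":0,"wx":0,"wy":0,"wz":0},{"dx":0,"dy":0,"dz":0,"wx":0,"wy":0,"wz":0},{"dx":0,"dy":0,"dz":0,"wx":0,"wy":0,"wz":0}]'; python3 -c "
from h import *
np.save('c3.npy',np.r_[[*cam('wrist')[1]],cam('wrist')[2]]);snap('wrist','w3');print(sense()['tcp_pos'])"; python3 -m inch '[{"dx":5,"dy":5,"dz":0,"wx":0,"wy":0,"wz":0},{"dx":5,"dy":5,"dz":0,"wx":0,"wy":0,"wz":0},{"dx":0,"dy":1,"dz":0,"wx":0,"wy":0,"wz":0},{"dx":0,"dy":0,"dz":0,"wx":0,"wy":0,"wz":0},{"dx":0,"dy":0,"dz":0,"wx":0,"wy":0,"wz":0},{"dx":0,"dy":0,"dz":0,"wx":0,"wy":0,"wz":0}]';python3 -c "
from h import *
np.save('c4.npy',np.r_[[*cam('wrist')[1]],cam('wrist')[2]]);snap('wrist','w4');print(sense()['tcp_pos'])
a=cv2.imread('pics/w3_raw.png');b=cv2.imread('pics/w4_raw.png')
cv2.imwrite('pics/w34.png',np.vstack([cv2.resize(a[:240],(640,300)),cv2.resize(b[:240],(640,300))]))"
```

```text
t: 1.0
tcp_pos: [0.5271, 0.1479, 0.304]
tool_rot: [0.708, 0.707, 0.0, 0.0]
force: [-0.6, -0.0, 0.1]
finger_gap: 1.0
gripper_force: 0.0
[0.5270433  0.14775737 0.30392148]
t: 1.8
tcp_pos: [0.6236, 0.2362, 0.3042]
tool_rot: [0.708, 0.707, -0.0, -0.0]
force: [0.4, 0.6, -1.0]
finger_gap: 1.0
gripper_force: 0.0
[0.62372853 0.23638013 0.30427374]
```

View pics/w34.png

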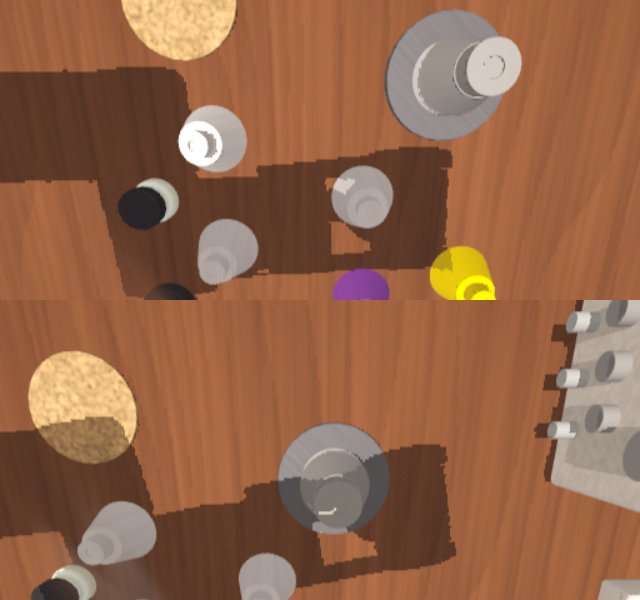

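Top half (first spot): cap knob at (494,66), plate centre (446,75), necks at (369,207), (201,145), (217,264). Lower half (second spot): knob (337,202), plate (333,178), mat (83,107), neck (98,248).

Run:
```python
from h import *
K=cam('wrist')[0]; c=[(K,*np.load(f).reshape(2,3)) for f in('c3.npy','c4.npy')]; k=.8
t=lambda a,b:[np.round(v,4) for v in tri(c[0],np.array(a)*k,c[1],np.array(b)*k)]
print('knob',t((494,66),(337,202)),'plate',t((446,75),(333,178)),'B',t((201,145),(98,248)))
for n,i,a,z in[('knob',0,(494,66),.108),('knob',1,(337,202),.108),('plate',0,(446,75),.014),('plate',1,(333,178),.014),('mat',1,(83,107),.004),('B',0,(201,145),.064),('B',1,(98,248),.064),('C',0,(369,207),.064),('A',0,(217,264),.064),('Cfoot?',0,(361,195),.03)]: print(n,i,plane(c[i],np.array(a)*k,z).round(4))
go(.634,.252)
```

```text
knob [array([0.6359, 0.2551, 0.1072]), np.float64(0.0016)] plate [array([0.6356, 0.2563, 0.0116]), np.float64(0.0001)] B [array([0.4325, 0.2026, 0.0562]), np.float64(0.002)]
knob 0 [0.6361 0.2545 0.108 ]
knob 1 [0.6353 0.2559 0.108 ]
plate 0 [0.6348 0.2562 0.014 ]
plate 1 [0.6355 0.2567 0.014 ]
mat 1 [0.411  0.3188 0.004 ]
B 0 [0.4355 0.2026 0.064 ]
B 1 [0.4365 0.2061 0.064 ]
C 0 [0.5673 0.1533 0.064 ]
A 0 [0.4396 0.1034 0.064 ]
Cfoot? 0 [0.5641 0.1559 0.03  ]
t 1.9 tcp [0.6237 0.2364 0.3043] yaw -0.06 -> dx dy dz [ 1.56  1.03 -0.  ]
```

```bash
python3 -m inch '[{"dx":1,"dy":0.6,"dz":3,"wx":0,"wy":0,"wz":0},{"dx":1,"dy":0.6,"dz":3,"wx":0,"wy":0,"wz":0},{"dx":0,"dy":0,"dz":3,"wx":0,"wy":0,"wz":0},{"dx":0,"dy":0,"dz":0,"wx":0,"wy":0,"wz":0},{"dx":0,"dy":0,"dz":0,"wx":0,"wy":0,"wz":0}]'; python3 -c "
from h import *
go(.6357,.2560,.160,0)"
```

```text
t: 2.48
tcp_pos: [0.6368, 0.2571, 0.2152]
tool_rot: [0.707, 0.707, 0.001, 0.001]
force: [0.3, 0.0, 0.7]
finger_gap: 1.0
gripper_force: 0.0
t 2.5 tcp [0.6368 0.2571 0.2152] yaw -0.01 -> dx dy dz [-0.11 -0.12  5.52]  wz -0.01
```

```bash
python3 -m inch '[{"dx":-0.1,"dy":-0.1,"dz":2.5,"wx":0,"wy":0,"wz":0},{"dx":0,"dy":0,"dz":2,"wx":0,"wy":0,"wz":0},{"dx":0,"dy":0,"dz":1,"wx":0,"wy":0,"wz":0},{"dx":0,"dy":0,"dz":0,"wx":0,"wy":0,"wz":0},{"dx":0,"dy":0,"dz":0,"wx":0,"wy":0,"wz":0}]'; python3 -m inch '[{"dx":0,"dy":0,"dz":0,"wx":0,"wy":0,"wz":0},{"dx":0,"dy":0,"dz":0,"wx":0,"wy":0,"wz":0},{"dx":0,"dy":0,"dz":0,"wx":0,"wy":0,"wz":0},{"dx":0,"dy":0,"dz":0,"wx":0,"wy":0,"wz":0},{"dx":0,"dy":0,"dz":0,"wx":0,"wy":0,"wz":0},{"dx":0,"dy":0,"dz":0,"wx":0,"wy":0,"wz":0}]' 0 40; python3 -m inch '[{"dx":0,"dy":0,"dz":-1,"wx":0,"wy":0,"wz":0},{"dx":0,"dy":0,"dz":-2,"wx":0,"wy":0,"wz":0},{"dx":0,"dy":0,"dz":-3,"wx":0,"wy":0,"wz":0},{"dx":0,"dy":0,"dz":-3,"wx":0,"wy":0,"wz":0},{"dx":0,"dy":0,"dz":0,"wx":0,"wy":0,"wz":0},{"dx":0,"dy":0,"dz":0,"wx":0,"wy":0,"wz":0}]'; python3 -c "
from h import *
go(.411,.3188)"
```

```text
t: 3.1
tcp_pos: [0.6359, 0.2564, 0.1596]
tool_rot: [0.707, 0.707, 0.001, 0.0]
force: [-0.6, 0.0, 0.1]
finger_gap: 1.003
gripper_force: 0.0
t: 3.85
tcp_pos: [0.6357, 0.2563, 0.1594]
tool_rot: [0.707, 0.707, 0.0, 0.0]
force: [-0.7, -0.7, 3.2]
finger_gap: 0.383
gripper_force: 39.8
t: 4.6
tcp_pos: [0.6346, 0.2561, 0.2484]
tool_rot: [0.707, 0.707, -0.001, -0.0]
force: [-0.3, -0.0, -0.8]
finger_gap: 0.383
gripper_force: 40.1
t 4.6 tcp [0.6346 0.2561 0.2484] yaw 0.00 -> dx dy dz [  6.27 -22.36   0.03]
```

```bash
python3 -m inch '[{"dx":0.8,"dy":-2.8,"dz":0,"wx":0,"wy":0,"wz":0},{"dx":0.8,"dy":-2.8,"dz":0,"wx":0,"wy":0,"wz":0},{"dx":0.8,"dy":-2.8,"dz":0,"wx":0,"wy":0,"wz":0},{"dx":0.8,"dy":-2.8,"dz":0,"wx":0,"wy":0,"wz":0},{"dx":0.8,"dy":-2.8,"dz":0,"wx":0,"wy":0,"wz":0},{"dx":0.8,"dy":-2.8,"dz":0,"wx":0,"wy":0,"wz":0},{"dx":0.8,"dy":-2.8,"dz":0,"wx":0,"wy":0,"wz":0},{"dx":0.7,"dy":-2.8,"dz":0,"wx":0,"wy":0,"wz":0},{"dx":0,"dy":0,"dz":0,"wx":0,"wy":0,"wz":0},{"dx":0,"dy":0,"dz":0,"wx":0,"wy":0,"wz":0}]';python3 -c "
from h import *
go(.411,.3188,.126)"
```

```text
t: 5.85
tcp_pos: [0.4118, 0.3192, 0.2483]
tool_rot: [0.707, 0.707, -0.0, 0.0]
force: [0.1, 0.1, -0.5]
finger_gap: 0.383
gripper_force: 40.1
t 5.8 tcp [0.4118 0.3192 0.2483] yaw 0.01 -> dx dy dz [-0.04 -0.08 12.23]
```

```bash
python3 -m inch '[{"dx":0,"dy":0,"dz":3,"wx":0,"wy":0,"wz":0},{"dx":0,"dy":0,"dz":3,"wx":0,"wy":0,"wz":0},{"dx":0,"dy":0,"dz":3,"wx":0,"wy":0,"wz":0},{"dx":0,"dy":0,"dz":2,"wx":0,"wy":0,"wz":0},{"dx":0,"dy":0,"dz":1,"wx":0,"wy":0,"wz":0},{"dx":0,"dy":0,"dz":0.2,"wx":0,"wy":0,"wz":0},{"dx":0,"dy":0,"dz":0.1,"wx":0,"wy":0,"wz":0},{"dx":0,"dy":0,"dz":0,"wx":0,"wy":0,"wz":0}]';python3 -m inch '[{"dx":0,"dy":0,"dz":0,"wx":0,"wy":0,"wz":0},{"dx":0,"dy":0,"dz":0,"wx":0,"wy":0,"wz":0},{"dx":0,"dy":0,"dz":0,"wx":0,"wy":0,"wz":0},{"dx":0,"dy":0,"dz":0,"wx":0,"wy":0,"wz":0}]' 1;python3 -m inch '[{"dx":0,"dy":0,"dz":-3,"wx":0,"wy":0,"wz":0},{"dx":0,"dy":0,"dz":-4,"wx":0,"wy":0,"wz":0},{"dx":0,"dy":0,"dz":-4,"wx":0,"wy":0,"wz":0},{"dx":0,"dy":0,"dz":0,"wx":0,"wy":0,"wz":0},{"dx":0,"dy":0,"dz":0,"wx":0,"wy":0,"wz":0}]';python3 -c "
from h import *
go(.411,.3188,.126);np.save('c5.npy',np.r_[[*cam('wrist')[1]],cam('wrist')[2]]);snap('wrist','w5');snap('scene','s5')
a=cv2.imread('pics/w5_raw.png');b=cv2.imread('pics/s5_raw.png')[140:300,210:430]
cv2.imwrite('pics/w5s.png',np.hstack([cv2.resize(a,(400,300)),cv2.resize(b,(400,300),interpolation=2)]))"
```

```text
t: 6.85
tcp_pos: [0.4118, 0.3194, 0.1266]
tool_rot: [0.707, 0.707, 0.001, 0.0]
force: [-0.0, -0.2, -0.4]
finger_gap: 0.383
gripper_force: 40.1
t: 7.35
tcp_pos: [0.4113, 0.3193, 0.126]
tool_rot: [0.707, 0.707, 0.0, 0.0]
force: [0.2, 0.5, -0.3]
finger_gap: 0.997
gripper_force: 0.0
t: 7.98
tcp_pos: [0.4108, 0.319, 0.2355]
tool_rot: [0.707, 0.707, -0.0, -0.0]
force: [-0.0, 0.2, 0.5]
finger_gap: 1.001
gripper_force: 0.0
t 8.0 tcp [0.4108 0.319  0.2355] yaw 0.00 -> dx dy dz [-1.000e-02  3.000e-02  1.095e+01]
```

View pics/w5s.png

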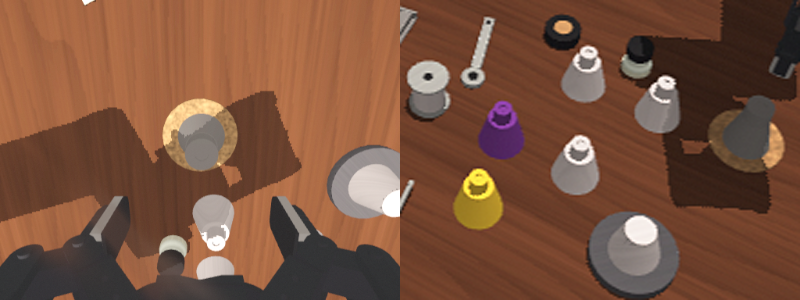

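The cap stands on the mat with the stub bare. Cone necks in the right-hand crop: C (579,144), B (664,83), A (588,51). B's neck in the wrist view is at (215,241).

Run:
```python
from h import *
S=cam('scene');W=(cam('wrist')[0],*np.load('c5.npy').reshape(2,3))
f=lambda x,y:(210+(x-400)/1.8182,140+y/1.875)
for n,p in[('C',(580,142)),('B',(665,80)),('A',(588,50))]: print(n,plane(S,f(*p),.064).round(4))
print(plane(W,np.array((215,241))*1.28,.064),tri(S,f(665,80),W,np.array((215,241))*1.28))
# project hypothesised cap knob to check scene offset
print('knob scene',[round(v,1) for v in proj(S,[.411,.319,.072])[0]],'plate', proj(S,[.6355,.256,.014])[0], 'seen stand plate',f(634,252))
go(.436,.2045,.125)
```

```text
C [0.5693 0.1471 0.064 ]
B [0.4291 0.1996 0.064 ]
A [0.4336 0.0943 0.064 ]
[0.42870354 0.20490365 0.064     ] (array([0.42814488, 0.20057217, 0.06111843]), np.float64(0.0035374011269473935))
knob scene [np.float64(409.8), np.float64(195.9)] plate [339.89232312 273.44075398] seen stand plate (338.69871301286986, 274.4)
t 8.1 tcp [0.4105 0.3188 0.2346] yaw -0.00 -> dx dy dz [-11.41   2.58  10.97]
```

```bash
cat > sv.py <<'E'
import sys; from h import *
n=sys.argv[1]; c=cam('wrist'); np.save(n+'.npy',np.r_[c[1],c[2]]); snap('wrist',n); print(sense()['tcp_pos'])
E
python3 -m inch '[{"dx":-3,"dy":0.5,"dz":0.6,"wx":0,"wy":0,"wz":0},{"dx":-3,"dy":0.5,"dz":0.6,"wx":0,"wy":0,"wz":0},{"dx":-3,"dy":0.5,"dz":0.6,"wx":0,"wy":0,"wz":0},{"dx":-2.6,"dy":0.5,"dz":0.6,"wx":0,"wy":0,"wz":0},{"dx":0,"dy":0,"dz":0,"wx":0,"wy":0,"wz":0},{"dx":0,"dy":0,"dz":0,"wx":0,"wy":0,"wz":0}]'; python3 sv.py B1
python3 -m inch '[{"dx":-3,"dy":0.5,"dz":0,"wx":0,"wy":0,"wz":0},{"dx":-3,"dy":0,"dz":0,"wx":0,"wy":0,"wz":0},{"dx":-3,"dy":0,"dz":0,"wx":0,"wy":0,"wz":0},{"dx":-1.5,"dy":0,"dz":0,"wx":0,"wy":0,"wz":0},{"dx":0,"dy":0,"dz":0,"wx":0,"wy":0,"wz":0},{"dx":0,"dy":0,"dz":0,"wx":0,"wy":0,"wz":0}]'; python3 sv.py A1
python3 -m inch '[{"dx":1.3,"dy":3.3,"dz":0,"wx":0,"wy":0,"wz":0},{"dx":1.3,"dy":3.3,"dz":0,"wx":0,"wy":0,"wz":0},{"dx":1.3,"dy":3.3,"dz":0,"wx":0,"wy":0,"wz":0},{"dx":1.2,"dy":3.3,"dz":0,"wx":0,"wy":0,"wz":0},{"dx":0,"dy":0,"dz":0,"wx":0,"wy":0,"wz":0},{"dx":0,"dy":0,"dz":0,"wx":0,"wy":0,"wz":0}]'; python3 sv.py C1
python3 -c "
import cv2,numpy as np
L=[cv2.resize(cv2.imread(f'pics/{n}1_raw.png')[90:290,156:356],(400,400),interpolation=2) for n in 'BAC']
cv2.imwrite('pics/BAC.png',cv2.resize(np.hstack(L[:2]),(800,400)));cv2.imwrite('pics/m.png',np.vstack([np.hstack(L[:2])[:300],np.hstack([L[2],L[2]*0])[:300]]))"
```

```text
t: 8.82
tcp_pos: [0.4311, 0.2035, 0.2113]
tool_rot: [0.707, 0.707, -0.0, -0.001]
force: [0.5, 0.5, 0.4]
finger_gap: 1.004
gripper_force: 0.0
[0.43109953 0.20378413 0.21154377]
t: 9.62
tcp_pos: [0.4363, 0.099, 0.212]
tool_rot: [0.707, 0.707, 0.0, -0.0]
force: [-0.6, -0.2, 0.4]
finger_gap: 0.997
gripper_force: 0.0
[0.43629224 0.09908075 0.21193934]
t: 10.42
tcp_pos: [0.567, 0.1498, 0.2114]
tool_rot: [0.707, 0.708, -0.001, -0.001]
force: [0.1, 0.1, 0.3]
finger_gap: 1.001
gripper_force: 0.0
[0.56675813 0.14960136 0.21146369]
```

View pics/m.png

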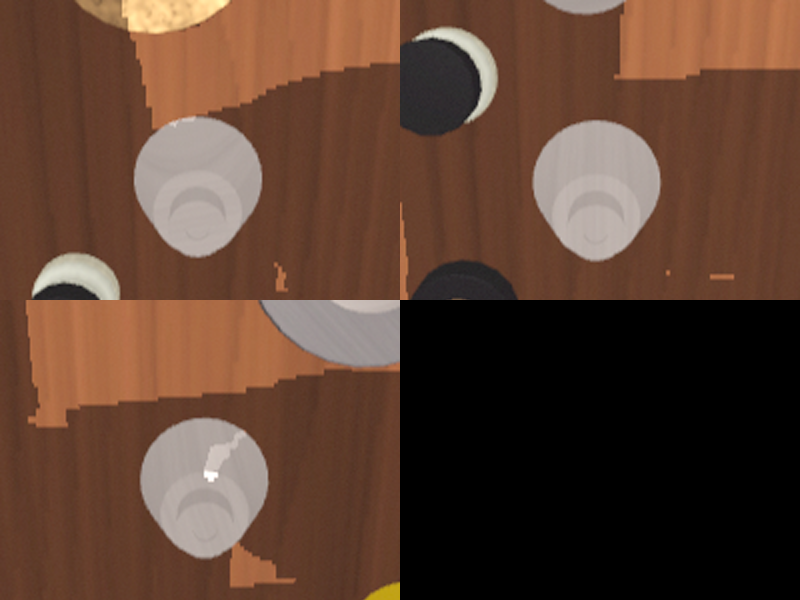

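Foot circles (panel coordinates): B (198,181), A (196,185), C (204,182). Neck tops: B (197.5,228), A (196,231), C (204.5,228).

Run:
```python
from h import *
K=cam('wrist')[0]
for n,f,k in[('B',(198,181),(197.5,228)),('A',(196,185),(196,231)),('C',(204,182),(204.5,228))]:
    c=(K,*np.load(n+'1.npy').reshape(2,3)); g=lambda p:np.array(p)/2+[156,90]
    print(n,plane(c,g(f),0).round(4),plane(c,g(k),.064).round(4))
go(.568,.150,.123,0)
```

```text
B [0.4299 0.2017 0.    ] [0.4299 0.2025 0.064 ]
A [ 0.4346  0.0951 -0.    ] [0.4349 0.0966 0.064 ]
C [0.5685 0.1475 0.    ] [0.5684 0.1488 0.064 ]
t 10.5 tcp [0.5668 0.1496 0.2115] yaw 0.04 -> dx dy dz [0.04 0.15 8.85]  wz 0.04
```

```bash
python3 -m inch '[{"dx":-0.1,"dy":0.15,"dz":3,"wx":0,"wy":0,"wz":0},{"dx":0,"dy":0,"dz":3,"wx":0,"wy":0,"wz":0},{"dx":0,"dy":0,"dz":2,"wx":0,"wy":0,"wz":0},{"dx":0,"dy":0,"dz":0.8,"wx":0,"wy":0,"wz":0},{"dx":0,"dy":0,"dz":0,"wx":0,"wy":0,"wz":0},{"dx":0,"dy":0,"dz":0,"wx":0,"wy":0,"wz":0}]'; python3 -m inch '[{"dx":0,"dy":0,"dz":0,"wx":0,"wy":0,"wz":0},{"dx":0,"dy":0,"dz":0,"wx":0,"wy":0,"wz":0},{"dx":0,"dy":0,"dz":0,"wx":0,"wy":0,"wz":0},{"dx":0,"dy":0,"dz":0,"wx":0,"wy":0,"wz":0},{"dx":0,"dy":0,"dz":0,"wx":0,"wy":0,"wz":0},{"dx":0,"dy":0,"dz":0,"wx":0,"wy":0,"wz":0},{"dx":0,"dy":0,"dz":0,"wx":0,"wy":0,"wz":0}]' 0 40; python3 -m inch '[{"dx":0,"dy":0,"dz":-1,"wx":0,"wy":0,"wz":0},{"dx":0,"dy":0,"dz":-2,"wx":0,"wy":0,"wz":0},{"dx":0,"dy":0,"dz":-3,"wx":0,"wy":0,"wz":0},{"dx":0,"dy":0,"dz":-3,"wx":0,"wy":0,"wz":0},{"dx":0,"dy":0,"dz":0,"wx":0,"wy":0,"wz":0},{"dx":0,"dy":0,"dz":0,"wx":0,"wy":0,"wz":0}]'; python3 -c "
from h import *
go(.6355,.256)"
```

```text
t: 11.22
tcp_pos: [0.5702, 0.1482, 0.1248]
tool_rot: [0.707, 0.707, 0.001, 0.0]
force: [-0.4, -0.1, -0.4]
finger_gap: 0.999
gripper_force: 0.0
t: 12.1
tcp_pos: [0.57, 0.1482, 0.124]
tool_rot: [0.707, 0.707, 0.0, 0.0]
force: [-0.4, 0.3, 2.7]
finger_gap: 0.233
gripper_force: 39.0
t: 12.85
tcp_pos: [0.5692, 0.1482, 0.2134]
tool_rot: [0.707, 0.707, -0.001, -0.0]
force: [-0.1, 0.6, -0.8]
finger_gap: 0.238
gripper_force: 28.7
t 12.8 tcp [0.5692 0.1482 0.2134] yaw -0.00 -> dx dy dz [ 1.078e+01  6.630e+00 -1.000e-02]
```

```bash
python3 -m inch '[{"dx":2.7,"dy":1.65,"dz":0,"wx":0,"wy":0,"wz":0},{"dx":2.7,"dy":1.65,"dz":0,"wx":0,"wy":0,"wz":0},{"dx":2.7,"dy":1.65,"dz":0,"wx":0,"wy":0,"wz":0},{"dx":2.7,"dy":1.65,"dz":0,"wx":0,"wy":0,"wz":0},{"dx":0,"dy":0,"dz":0,"wx":0,"wy":0,"wz":0},{"dx":0,"dy":0,"dz":0,"wx":0,"wy":0,"wz":0},{"dx":0,"dy":0,"dz":0,"wx":0,"wy":0,"wz":0}]'; python3 -c "
from h import *
go(.6355,.256,.1655,0)";python3 sv.py st1; python3 -c "
import cv2,numpy as np
cv2.imwrite('pics/st1c.png',cv2.resize(cv2.imread('pics/st1_raw.png')[80:330,106:406],(600,500),interpolation=2))"
```

```text
t: 13.72
tcp_pos: [0.635, 0.2553, 0.2131]
tool_rot: [0.707, 0.707, -0.001, -0.001]
force: [-0.8, 0.8, 0.2]
finger_gap: 0.231
gripper_force: 40.8
t 13.7 tcp [0.635  0.2553 0.2131] yaw -0.05 -> dx dy dz [0.08 0.06 4.76]  wz -0.05
[0.63527534 0.2553084  0.21347253]
```

View pics/st1c.png

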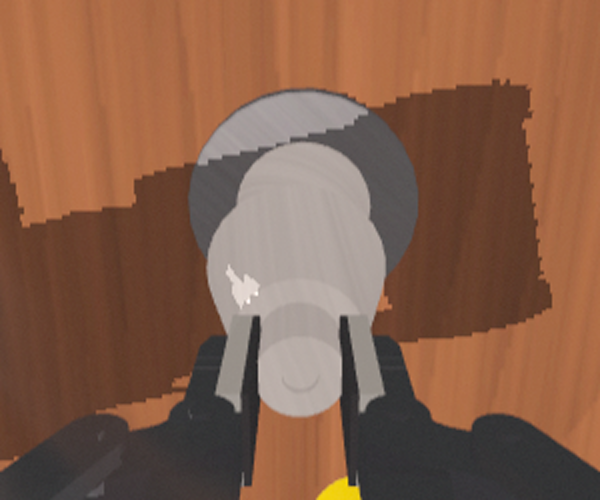

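Plate centre is at about (304,204). The held cone spans x 207 to 386 (centre 296.5) and hangs above the stub.

Run:
```python
from h import *
c=(cam('wrist')[0],*np.load('st1.npy').reshape(2,3)); g=lambda p:np.array(p)/2+[106,80]
print('plate',plane(c,g((304,204)),.014),'cone x',plane(c,g((296.5,265)),.09),'neck',plane(c,g((299.5,375)),.1535))
for n,r,z,x,y in[('plate',.052,.014,.6355,.256),('cone foot',.030,.0895,.635,.2553),('stubfoot',.03,.014,.6355,.256),('neck',.011,.1535,.635,.2553)]:
    a=np.linspace(0,6.28,100); P=(proj(c,np.c_[x+r*np.cos(a),y+r*np.sin(a),0*a+z])-[106,80])*2; print(n,P.min(0).round(),P.max(0).round())
```

```text
plate [0.63647021 0.2555274  0.014     ] cone x [0.63361417 0.25732408 0.09      ] neck [0.63474981 0.25524364 0.1535    ]
plate [186.  85.] [418. 308.]
cone foot [211. 183.] [390. 349.]
stubfoot [235. 137.] [369. 265.]
neck [254. 334.] [347. 414.]
```

```bash
python3 -m inch '[{"dx":0,"dy":0.2,"dz":2,"wx":0,"wy":0,"wz":0},{"dx":0,"dy":0,"dz":1.2,"wx":0,"wy":0,"wz":0},{"dx":0,"dy":0,"dz":0.8,"wx":0,"wy":0,"wz":0},{"dx":0,"dy":0,"dz":0.5,"wx":0,"wy":0,"wz":0},{"dx":0,"dy":0,"dz":0.2,"wx":0,"wy":0,"wz":0},{"dx":0,"dy":0,"dz":0,"wx":0,"wy":0,"wz":0},{"dx":0,"dy":0,"dz":0,"wx":0,"wy":0,"wz":0}]'; python3 -m inch '[{"dx":0,"dy":0,"dz":0,"wx":0,"wy":0,"wz":0},{"dx":0,"dy":0,"dz":0,"wx":0,"wy":0,"wz":0},{"dx":0,"dy":0,"dz":0,"wx":0,"wy":0,"wz":0}]' 0.5;python3 -m inch '[{"dx":0,"dy":0,"dz":0,"wx":0,"wy":0,"wz":0},{"dx":0,"dy":0,"dz":-2,"wx":0,"wy":0,"wz":0},{"dx":0,"dy":0,"dz":-3,"wx":0,"wy":0,"wz":0},{"dx":0,"dy":0,"dz":-3,"wx":0,"wy":0,"wz":0},{"dx":0,"dy":0,"dz":0,"wx":0,"wy":0,"wz":0},{"dx":0,"dy":0,"dz":0,"wx":0,"wy":0,"wz":0}]' 1;python3 sv.py st2; python3 -c "
from h import *
go(.430,.202,.123,0)"
```

```text
t: 14.65
tcp_pos: [0.6376, 0.256, 0.167]
tool_rot: [0.707, 0.707, -0.0, -0.0]
force: [-2.2, -1.7, -1.4]
finger_gap: 0.231
gripper_force: 40.8
t: 15.02
tcp_pos: [0.6381, 0.2565, 0.1673]
tool_rot: [0.707, 0.707, 0.001, 0.0]
force: [-0.2, -0.4, 0.3]
finger_gap: 0.5
gripper_force: 0.0
t: 15.78
tcp_pos: [0.6375, 0.2562, 0.2472]
tool_rot: [0.707, 0.707, -0.0, -0.0]
force: [0.1, 0.4, -0.0]
finger_gap: 1.001
gripper_force: 0.0
[0.63717919 0.2560785  0.24631648]
t 15.8 tcp [0.6372 0.2561 0.2463] yaw 0.00 -> dx dy dz [ -5.4  -20.7   12.37]  wz 0.00
```

```bash
python3 -m inch '[{"dx":-0.7,"dy":-3,"dz":0.5,"wx":0,"wy":0,"wz":0},{"dx":-0.7,"dy":-3,"dz":0.5,"wx":0,"wy":0,"wz":0},{"dx":-0.8,"dy":-3,"dz":0.5,"wx":0,"wy":0,"wz":0},{"dx":-0.8,"dy":-3,"dz":0.5,"wx":0,"wy":0,"wz":0},{"dx":-0.8,"dy":-3,"dz":0.5,"wx":0,"wy":0,"wz":0},{"dx":-0.8,"dy":-3,"dz":0.5,"wx":0,"wy":0,"wz":0},{"dx":-0.8,"dy":-2.7,"dz":0.5,"wx":0,"wy":0,"wz":0},{"dx":0,"dy":0,"dz":0,"wx":0,"wy":0,"wz":0},{"dx":0,"dy":0,"dz":0,"wx":0,"wy":0,"wz":0}]' 0.6; python3 -c "
from h import *
go(.430,.202,.123,0)"; python3 sv.py B2; python3 -c "
import cv2,numpy as np
a=cv2.imread('pics/st2_raw.png')[80:330,106:406];b=cv2.imread('pics/B2_raw.png')[80:330,106:406]
cv2.imwrite('pics/stB.png',np.hstack([cv2.resize(a,(400,333),interpolation=2),cv2.resize(b,(400,333),interpolation=2)]))"
```

```text
t: 16.95
tcp_pos: [0.4322, 0.2025, 0.2119]
tool_rot: [0.707, 0.707, 0.001, 0.0]
force: [0.4, 0.6, -0.4]
finger_gap: 0.6
gripper_force: 0.0
t 16.9 tcp [0.4322 0.2025 0.2119] yaw -0.01 -> dx dy dz [-0.05 -0.24  8.89]  wz -0.01
[0.43257618 0.20254144 0.21199741]
```

View pics/stB.png

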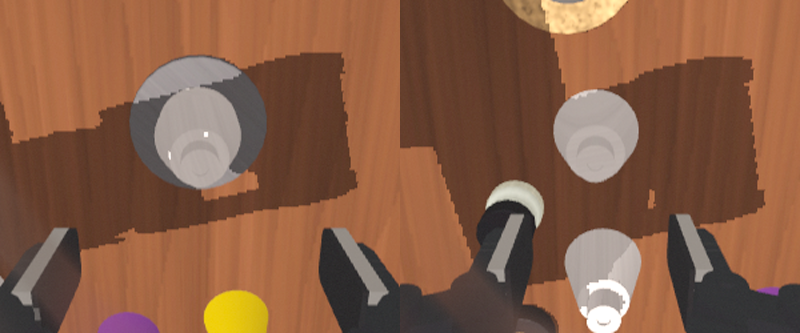

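Cone C is nested and upright (plate centre (198,123), its neck (200,168)), and B stands where it was measured. Grasping B.

```bash
python3 - <<'E'
from h import *
c=(cam('wrist')[0],*np.load('st2.npy').reshape(2,3)); g=lambda p:np.array(p)*.75+[106,80]
print(plane(c,g((198.5,123)),.014),plane(c,g((197.7,130.5)),.04),plane(c,g((200.5,168)),.104))
E
python3 -m inch '[{"dx":0,"dy":-0.2,"dz":3,"wx":0,"wy":0,"wz":0},{"dx":0,"dy":0,"dz":3,"wx":0,"wy":0,"wz":0},{"dx":0,"dy":0,"dz":2,"wx":0,"wy":0,"wz":0},{"dx":0,"dy":0,"dz":0.8,"wx":0,"wy":0,"wz":0},{"dx":0,"dy":0,"dz":0,"wx":0,"wy":0,"wz":0},{"dx":0,"dy":0,"dz":0,"wx":0,"wy":0,"wz":0}]'; python3 -m inch '[{"dx":0,"dy":0,"dz":0,"wx":0,"wy":0,"wz":0},{"dx":0,"dy":0,"dz":0,"wx":0,"wy":0,"wz":0},{"dx":0,"dy":0,"dz":0,"wx":0,"wy":0,"wz":0},{"dx":0,"dy":0,"dz":0,"wx":0,"wy":0,"wz":0},{"dx":0,"dy":0,"dz":0,"wx":0,"wy":0,"wz":0},{"dx":0,"dy":0,"dz":0,"wx":0,"wy":0,"wz":0},{"dx":0,"dy":0,"dz":0,"wx":0,"wy":0,"wz":0}]' 0 40; python3 -m inch '[{"dx":0,"dy":0,"dz":-1,"wx":0,"wy":0,"wz":0},{"dx":0,"dy":0,"dz":-2,"wx":0,"wy":0,"wz":0},{"dx":0,"dy":0,"dz":-3,"wx":0,"wy":0,"wz":0},{"dx":0,"dy":0,"dz":-3,"wx":0,"wy":0,"wz":0},{"dx":0,"dy":0,"dz":-3,"wx":0,"wy":0,"wz":0},{"dx":0,"dy":0,"dz":0,"wx":0,"wy":0,"wz":0},{"dx":0,"dy":0,"dz":0,"wx":0,"wy":0,"wz":0}]'; python3 -c "
from h import *
go(.6365,.255)"
```

```text
[0.63650644 0.25645194 0.014     ] [0.63602041 0.25808147 0.04      ] [0.63783184 0.25515551 0.104     ]
t: 17.75
tcp_pos: [0.4296, 0.2024, 0.1245]
tool_rot: [0.707, 0.707, 0.001, 0.0]
force: [-0.0, 0.8, 0.9]
finger_gap: 0.597
gripper_force: 0.0
t: 18.62
tcp_pos: [0.4292, 0.2023, 0.1244]
tool_rot: [0.707, 0.707, 0.0, 0.0]
force: [-0.1, 0.8, 5.6]
finger_gap: 0.232
gripper_force: 39.2
t: 19.5
tcp_pos: [0.4282, 0.2021, 0.2435]
tool_rot: [0.707, 0.707, -0.001, -0.0]
force: [-0.1, 0.3, -1.4]
finger_gap: 0.234
gripper_force: 39.3
t 19.5 tcp [0.4282 0.2021 0.2435] yaw -0.00 -> dx dy dz [ 5.29 20.83 -0.03]
```

```bash
python3 -m inch '[{"dx":0.7,"dy":2.6,"dz":0,"wx":0,"wy":0,"wz":0},{"dx":0.7,"dy":2.6,"dz":0,"wx":0,"wy":0,"wz":0},{"dx":0.7,"dy":2.6,"dz":0,"wx":0,"wy":0,"wz":0},{"dx":0.7,"dy":2.6,"dz":0,"wx":0,"wy":0,"wz":0},{"dx":0.7,"dy":2.6,"dz":0,"wx":0,"wy":0,"wz":0},{"dx":0.7,"dy":2.6,"dz":0,"wx":0,"wy":0,"wz":0},{"dx":0.6,"dy":2.6,"dz":0,"wx":0,"wy":0,"wz":0},{"dx":0.6,"dy":2.6,"dz":0,"wx":0,"wy":0,"wz":0},{"dx":0,"dy":0,"dz":0,"wx":0,"wy":0,"wz":0},{"dx":0,"dy":0,"dz":0,"wx":0,"wy":0,"wz":0}]'; python3 -c "
from h import *
go(.637,.2555,.193,0)"
```

```text
t: 20.75
tcp_pos: [0.6352, 0.2559, 0.242]
tool_rot: [0.707, 0.707, -0.002, -0.001]
force: [0.2, -0.2, -0.7]
finger_gap: 0.233
gripper_force: 39.3
t 20.8 tcp [0.6352 0.2559 0.242 ] yaw 0.00 -> dx dy dz [-0.04  0.2   4.9 ]  wz 0.00
```

```bash
python3 -m inch '[{"dx":0,"dy":0.1,"dz":2,"wx":0,"wy":0,"wz":0},{"dx":0,"dy":0,"dz":1.2,"wx":0,"wy":0,"wz":0},{"dx":0,"dy":0,"dz":0.8,"wx":0,"wy":0,"wz":0},{"dx":0,"dy":0,"dz":0.6,"wx":0,"wy":0,"wz":0},{"dx":0,"dy":0,"dz":0.3,"wx":0,"wy":0,"wz":0},{"dx":0,"dy":0,"dz":0,"wx":0,"wy":0,"wz":0},{"dx":0,"dy":0,"dz":0,"wx":0,"wy":0,"wz":0}]'; python3 -m inch '[{"dx":0,"dy":0,"dz":0,"wx":0,"wy":0,"wz":0},{"dx":0,"dy":0,"dz":0,"wx":0,"wy":0,"wz":0},{"dx":0,"dy":0,"dz":0,"wx":0,"wy":0,"wz":0}]' 0.5;python3 -m inch '[{"dx":0,"dy":0,"dz":0,"wx":0,"wy":0,"wz":0},{"dx":0,"dy":0,"dz":-2,"wx":0,"wy":0,"wz":0},{"dx":0,"dy":0,"dz":-3,"wx":0,"wy":0,"wz":0},{"dx":0,"dy":0,"dz":-2,"wx":0,"wy":0,"wz":0},{"dx":0,"dy":0,"dz":0,"wx":0,"wy":0,"wz":0},{"dx":0,"dy":0,"dz":0,"wx":0,"wy":0,"wz":0}]' 0.6;python3 sv.py st3; python3 -c "
from h import *
go(.4347,.096,.123,0)"
```

```text
t: 21.62
tcp_pos: [0.6376, 0.2561, 0.195]
tool_rot: [0.707, 0.707, -0.0, -0.0]
force: [-1.2, -1.3, -1.3]
finger_gap: 0.231
gripper_force: 39.4
t: 22.0
tcp_pos: [0.6382, 0.2564, 0.1953]
tool_rot: [0.707, 0.707, 0.001, 0.0]
force: [0.5, -0.4, -0.5]
finger_gap: 0.501
gripper_force: 0.0
t: 22.75
tcp_pos: [0.6375, 0.2562, 0.2649]
tool_rot: [0.707, 0.707, -0.0, -0.0]
force: [-0.2, -0.0, -0.4]
finger_gap: 0.602
gripper_force: 0.0
[0.63724271 0.25609443 0.26422337]
t 22.8 tcp [0.6372 0.2561 0.2642] yaw 0.00 -> dx dy dz [-16.   -20.23  14.16]  wz 0.00
```

```bash
python3 -m inch '[{"dx":-2,"dy":-2.55,"dz":0.6,"wx":0,"wy":0,"wz":0},{"dx":-2,"dy":-2.55,"dz":0.6,"wx":0,"wy":0,"wz":0},{"dx":-2,"dy":-2.55,"dz":0.6,"wx":0,"wy":0,"wz":0},{"dx":-2,"dy":-2.55,"dz":0.6,"wx":0,"wy":0,"wz":0},{"dx":-2,"dy":-2.55,"dz":0.6,"wx":0,"wy":0,"wz":0},{"dx":-2,"dy":-2.55,"dz":0.6,"wx":0,"wy":0,"wz":0},{"dx":-2,"dy":-2.55,"dz":0.6,"wx":0,"wy":0,"wz":0},{"dx":-2,"dy":-2.55,"dz":0.9,"wx":0,"wy":0,"wz":0},{"dx":0,"dy":0,"dz":0,"wx":0,"wy":0,"wz":0},{"dx":0,"dy":0,"dz":0,"wx":0,"wy":0,"wz":0}]'; python3 -c "
from h import *
go(.4347,.096,.123,0)"; python3 sv.py A2
python3 - <<'E'
import cv2,numpy as np
a=cv2.imread('pics/st3_raw.png')[80:330,106:406];b=cv2.imread('pics/A2_raw.png')[80:330,106:406]
cv2.imwrite('pics/stA.png',np.hstack([cv2.resize(a,(400,333),interpolation=2),cv2.resize(b,(400,333),interpolation=2)]))
E
```

```text
t: 24.05
tcp_pos: [0.4347, 0.0963, 0.2138]
tool_rot: [0.707, 0.707, 0.0, 0.0]
force: [0.3, 0.6, 0.0]
finger_gap: 0.604
gripper_force: 0.0
t 24.1 tcp [0.4347 0.0963 0.2138] yaw -0.02 -> dx dy dz [-0.03 -0.01  9.08]  wz -0.02
[0.435147   0.09644165 0.21398364]
```

View pics/stA.png

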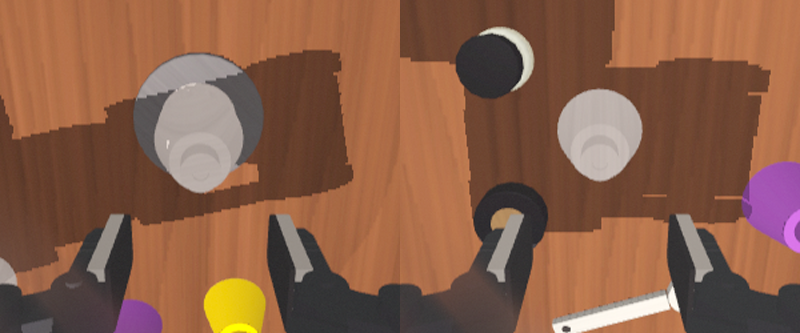

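Cone B is nested and A is in place, its foot at (600,131) in the right panel. Grasping A.

```bash
python3 -m inch '[{"dx":0,"dy":0,"dz":3,"wx":0,"wy":0,"wz":0},{"dx":0,"dy":0,"dz":3,"wx":0,"wy":0,"wz":0},{"dx":0,"dy":0,"dz":2,"wx":0,"wy":0,"wz":0},{"dx":0,"dy":0,"dz":0.9,"wx":0,"wy":0,"wz":0},{"dx":0,"dy":0,"dz":0,"wx":0,"wy":0,"wz":0},{"dx":0,"dy":0,"dz":0,"wx":0,"wy":0,"wz":0}]'; python3 -m inch '[{"dx":0,"dy":0,"dz":0,"wx":0,"wy":0,"wz":0},{"dx":0,"dy":0,"dz":0,"wx":0,"wy":0,"wz":0},{"dx":0,"dy":0,"dz":0,"wx":0,"wy":0,"wz":0},{"dx":0,"dy":0,"dz":0,"wx":0,"wy":0,"wz":0},{"dx":0,"dy":0,"dz":0,"wx":0,"wy":0,"wz":0},{"dx":0,"dy":0,"dz":0,"wx":0,"wy":0,"wz":0},{"dx":0,"dy":0,"dz":0,"wx":0,"wy":0,"wz":0}]' 0 40; python3 -m inch '[{"dx":0,"dy":0,"dz":-1,"wx":0,"wy":0,"wz":0},{"dx":0,"dy":0,"dz":-2,"wx":0,"wy":0,"wz":0},{"dx":0,"dy":0,"dz":-3,"wx":0,"wy":0,"wz":0},{"dx":0,"dy":0,"dz":-3,"wx":0,"wy":0,"wz":0},{"dx":0,"dy":0,"dz":-3,"wx":0,"wy":0,"wz":0},{"dx":0,"dy":0,"dz":-3,"wx":0,"wy":0,"wz":0},{"dx":0,"dy":0,"dz":0,"wx":0,"wy":0,"wz":0},{"dx":0,"dy":0,"dz":0,"wx":0,"wy":0,"wz":0}]'; python3 -c "
from h import *
go(.6365,.2555)"
```

```text
t: 24.85
tcp_pos: [0.4345, 0.0964, 0.1255]
tool_rot: [0.707, 0.707, 0.001, 0.001]
force: [-0.4, 0.1, -1.4]
finger_gap: 0.603
gripper_force: 0.0
t: 25.72
tcp_pos: [0.4342, 0.0962, 0.1254]
tool_rot: [0.707, 0.707, 0.0, 0.0]
force: [0.0, 0.2, 6.4]
finger_gap: 0.231
gripper_force: 39.2
t: 26.72
tcp_pos: [0.433, 0.0962, 0.2745]
tool_rot: [0.707, 0.707, -0.0, -0.0]
force: [-0.4, -0.5, -0.5]
finger_gap: 0.234
gripper_force: 39.2
t 26.7 tcp [0.433  0.0962 0.2745] yaw -0.00 -> dx dy dz [15.93 20.35 -0.03]
```

```bash
python3 -m inch '[{"dx":2,"dy":2.55,"dz":0,"wx":0,"wy":0,"wz":0},{"dx":2,"dy":2.55,"dz":0,"wx":0,"wy":0,"wz":0},{"dx":2,"dy":2.55,"dz":0,"wx":0,"wy":0,"wz":0},{"dx":2,"dy":2.55,"dz":0,"wx":0,"wy":0,"wz":0},{"dx":2,"dy":2.55,"dz":0,"wx":0,"wy":0,"wz":0},{"dx":2,"dy":2.55,"dz":0,"wx":0,"wy":0,"wz":0},{"dx":2,"dy":2.55,"dz":0,"wx":0,"wy":0,"wz":0},{"dx":1.9,"dy":2.5,"dz":0,"wx":0,"wy":0,"wz":0},{"dx":0,"dy":0,"dz":0,"wx":0,"wy":0,"wz":0},{"dx":0,"dy":0,"dz":0,"wx":0,"wy":0,"wz":0}]'; python3 -c "
from h import *
go(.637,.2555,.2195,0)"
```

```text
t: 27.98
tcp_pos: [0.636, 0.2547, 0.2728]
tool_rot: [0.707, 0.707, -0.002, -0.001]
force: [-0.1, 0.5, -0.4]
finger_gap: 0.231
gripper_force: 39.3
t 28.0 tcp [0.636  0.2547 0.2728] yaw 0.01 -> dx dy dz [0.08 0.13 5.33]  wz 0.01
```

```bash
python3 -m inch '[{"dx":0,"dy":0,"dz":2,"wx":0,"wy":0,"wz":0},{"dx":0,"dy":0,"dz":1.4,"wx":0,"wy":0,"wz":0},{"dx":0,"dy":0,"dz":1,"wx":0,"wy":0,"wz":0},{"dx":0,"dy":0,"dz":0.7,"wx":0,"wy":0,"wz":0},{"dx":0,"dy":0,"dz":0.3,"wx":0,"wy":0,"wz":0},{"dx":0,"dy":0,"dz":0,"wx":0,"wy":0,"wz":0},{"dx":0,"dy":0,"dz":0,"wx":0,"wy":0,"wz":0}]'; python3 -m inch '[{"dx":0,"dy":0,"dz":0,"wx":0,"wy":0,"wz":0},{"dx":0,"dy":0,"dz":0,"wx":0,"wy":0,"wz":0},{"dx":0,"dy":0,"dz":0,"wx":0,"wy":0,"wz":0}]' 0.5;python3 -m inch '[{"dx":0,"dy":0,"dz":0,"wx":0,"wy":0,"wz":0},{"dx":0,"dy":0,"dz":-2,"wx":0,"wy":0,"wz":0},{"dx":0,"dy":0,"dz":-3,"wx":0,"wy":0,"wz":0},{"dx":0,"dy":0,"dz":-1,"wx":0,"wy":0,"wz":0},{"dx":0,"dy":0,"dz":0,"wx":0,"wy":0,"wz":0},{"dx":0,"dy":0,"dz":0,"wx":0,"wy":0,"wz":0}]' 0.9;python3 sv.py st4; python3 -c "
from h import *
go(.411,.319,.128,0)"
```

```text
t: 28.85
tcp_pos: [0.6375, 0.2553, 0.2214]
tool_rot: [0.707, 0.707, 0.0, 0.0]
force: [-0.0, 0.7, -0.9]
finger_gap: 0.236
gripper_force: 39.3
t: 29.22
tcp_pos: [0.6374, 0.2553, 0.2212]
tool_rot: [0.707, 0.707, 0.0, 0.0]
force: [0.3, 0.1, 0.3]
finger_gap: 0.5
gripper_force: 0.0
t: 29.98
tcp_pos: [0.6367, 0.255, 0.2796]
tool_rot: [0.707, 0.707, -0.001, -0.001]
force: [0.9, 0.2, 0.5]
finger_gap: 0.897
gripper_force: 0.0
[0.63663957 0.25502677 0.27938824]
t 30.0 tcp [0.6366 0.255  0.2794] yaw -0.01 -> dx dy dz [  6.4  -22.52  15.2 ]  wz -0.01
```

```bash
python3 -m inch '[{"dx":0.8,"dy":-2.8,"dz":0.6,"wx":0,"wy":0,"wz":0},{"dx":0.8,"dy":-2.8,"dz":0.6,"wx":0,"wy":0,"wz":0},{"dx":0.8,"dy":-2.8,"dz":0.6,"wx":0,"wy":0,"wz":0},{"dx":0.8,"dy":-2.8,"dz":0.6,"wx":0,"wy":0,"wz":0},{"dx":0.8,"dy":-2.8,"dz":0.6,"wx":0,"wy":0,"wz":0},{"dx":0.8,"dy":-2.8,"dz":1,"wx":0,"wy":0,"wz":0},{"dx":0.8,"dy":-2.8,"dz":1,"wx":0,"wy":0,"wz":0},{"dx":0.8,"dy":-2.8,"dz":1,"wx":0,"wy":0,"wz":0},{"dx":0,"dy":0,"dz":0,"wx":0,"wy":0,"wz":0},{"dx":0,"dy":0,"dz":0,"wx":0,"wy":0,"wz":0}]'
python3 - <<'E'
from h import *
go(.411,.319,.127,0)
snap('scene','s6'); snap('side','d6')
a=cv2.imread('pics/st4_raw.png')[80:330,106:406];b=cv2.imread('pics/s6_raw.png')[110:310,120:420]
cv2.imwrite('pics/m6.png',np.hstack([cv2.resize(a,(300,250),interpolation=2),cv2.resize(b,(500,333),interpolation=2)[:250]]) if 0 else np.vstack([cv2.resize(b,(780,520),interpolation=2)[:400],np.hstack([cv2.resize(a,(240,200)),cv2.resize(cv2.imread('pics/d6_raw.png')[100:200,160:430],(540,200),interpolation=2)])]))
E
```

```text
t: 31.28
tcp_pos: [0.4144, 0.3194, 0.2209]
tool_rot: [0.707, 0.707, 0.001, 0.0]
force: [0.4, 0.1, -0.0]
finger_gap: 0.897
gripper_force: 0.0
t 31.3 tcp [0.4144 0.3194 0.2209] yaw 0.01 -> dx dy dz [-0.04 -0.35  9.39]  wz 0.01
```

View pics/m6.png

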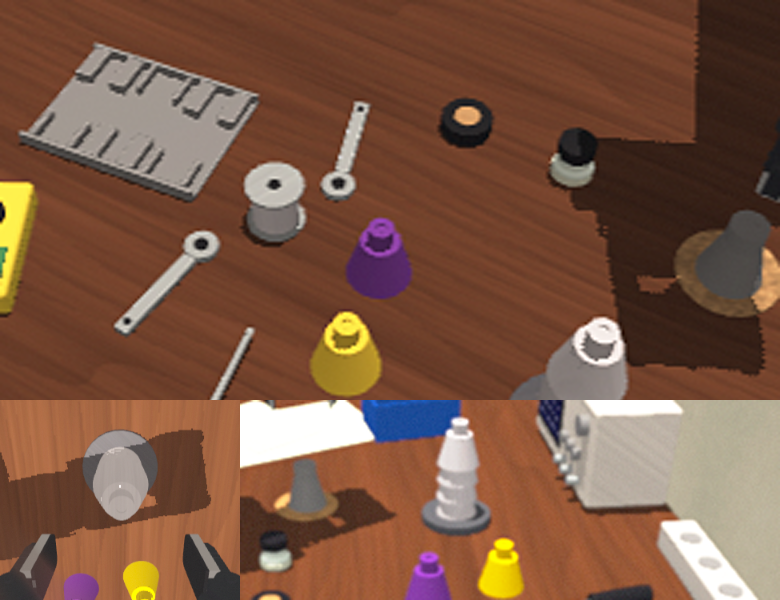

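All three cones are nested upright, the cap is on the mat, and both arms lie where they were measured. Fetching the cap.

```bash
python3 -m inch '[{"dx":0,"dy":-0.3,"dz":3,"wx":0,"wy":0,"wz":0},{"dx":0,"dy":0,"dz":3,"wx":0,"wy":0,"wz":0},{"dx":0,"dy":0,"dz":2.4,"wx":0,"wy":0,"wz":0},{"dx":0,"dy":0,"dz":1,"wx":0,"wy":0,"wz":0},{"dx":0,"dy":0,"dz":0,"wx":0,"wy":0,"wz":0},{"dx":0,"dy":0,"dz":0,"wx":0,"wy":0,"wz":0}]'; python3 -m inch '[{"dx":0,"dy":0,"dz":0,"wx":0,"wy":0,"wz":0},{"dx":0,"dy":0,"dz":0,"wx":0,"wy":0,"wz":0},{"dx":0,"dy":0,"dz":0,"wx":0,"wy":0,"wz":0},{"dx":0,"dy":0,"dz":0,"wx":0,"wy":0,"wz":0},{"dx":0,"dy":0,"dz":0,"wx":0,"wy":0,"wz":0},{"dx":0,"dy":0,"dz":0,"wx":0,"wy":0,"wz":0},{"dx":0,"dy":0,"dz":0,"wx":0,"wy":0,"wz":0}]' 0 40; python3 -m inch '[{"dx":0,"dy":0,"dz":-1,"wx":0,"wy":0,"wz":0},{"dx":0,"dy":0,"dz":-2,"wx":0,"wy":0,"wz":0},{"dx":0,"dy":0,"dz":-3,"wx":0,"wy":0,"wz":0},{"dx":0,"dy":0,"dz":-3,"wx":0,"wy":0,"wz":0},{"dx":0,"dy":0,"dz":-3,"wx":0,"wy":0,"wz":0},{"dx":0,"dy":0,"dz":-3,"wx":0,"wy":0,"wz":0},{"dx":0,"dy":0,"dz":-2.5,"wx":0,"wy":0,"wz":0},{"dx":0,"dy":0,"dz":0,"wx":0,"wy":0,"wz":0},{"dx":0,"dy":0,"dz":0,"wx":0,"wy":0,"wz":0}]'; python3 -c "
from h import *
go(.637,.2555)"
```

```text
t: 32.12
tcp_pos: [0.4111, 0.3194, 0.1277]
tool_rot: [0.707, 0.707, 0.001, 0.0]
force: [0.0, 0.6, 0.3]
finger_gap: 0.898
gripper_force: 0.0
t: 33.0
tcp_pos: [0.4105, 0.3194, 0.1274]
tool_rot: [0.707, 0.707, 0.0, 0.0]
force: [0.3, 0.4, 5.8]
finger_gap: 0.384
gripper_force: 39.4
t: 34.12
tcp_pos: [0.4096, 0.3189, 0.301]
tool_rot: [0.707, 0.707, -0.001, -0.0]
force: [0.4, 0.4, -1.3]
finger_gap: 0.382
gripper_force: 39.9
t 34.1 tcp [0.4096 0.3189 0.301 ] yaw -0.00 -> dx dy dz [-6.34 22.74 -0.03]
```

```bash
python3 -m inch '[{"dx":-0.8,"dy":2.85,"dz":0,"wx":0,"wy":0,"wz":0},{"dx":-0.8,"dy":2.85,"dz":0,"wx":0,"wy":0,"wz":0},{"dx":-0.8,"dy":2.85,"dz":0,"wx":0,"wy":0,"wz":0},{"dx":-0.8,"dy":2.85,"dz":0,"wx":0,"wy":0,"wz":0},{"dx":-0.8,"dy":2.85,"dz":0,"wx":0,"wy":0,"wz":0},{"dx":-0.8,"dy":2.85,"dz":0,"wx":0,"wy":0,"wz":0},{"dx":-0.8,"dy":2.85,"dz":0,"wx":0,"wy":0,"wz":0},{"dx":-0.7,"dy":2.8,"dz":0,"wx":0,"wy":0,"wz":0},{"dx":0,"dy":0,"dz":0,"wx":0,"wy":0,"wz":0},{"dx":0,"dy":0,"dz":0,"wx":0,"wy":0,"wz":0}]'; python3 -c "
from h import *
go(.637,.256,.2435,0)"
```

```text
t: 35.38
tcp_pos: [0.6365, 0.2562, 0.3]
tool_rot: [0.707, 0.707, -0.002, -0.001]
force: [1.1, 0.7, -0.9]
finger_gap: 0.378
gripper_force: 39.9
t 35.4 tcp [0.6365 0.2562 0.3   ] yaw -0.00 -> dx dy dz [-0.02  0.08  5.65]  wz -0.00
```

```bash
python3 -m inch '[{"dx":0,"dy":0,"dz":2,"wx":0,"wy":0,"wz":0},{"dx":0,"dy":0,"dz":1.5,"wx":0,"wy":0,"wz":0},{"dx":0,"dy":0,"dz":1.1,"wx":0,"wy":0,"wz":0},{"dx":0,"dy":0,"dz":0.7,"wx":0,"wy":0,"wz":0},{"dx":0,"dy":0,"dz":0.4,"wx":0,"wy":0,"wz":0},{"dx":0,"dy":0,"dz":0,"wx":0,"wy":0,"wz":0},{"dx":0,"dy":0,"dz":0,"wx":0,"wy":0,"wz":0}]'; python3 -m inch '[{"dx":0,"dy":0,"dz":0,"wx":0,"wy":0,"wz":0},{"dx":0,"dy":0,"dz":0,"wx":0,"wy":0,"wz":0},{"dx":0,"dy":0,"dz":0,"wx":0,"wy":0,"wz":0}]' 0.7;python3 -m inch '[{"dx":0,"dy":0,"dz":0,"wx":0,"wy":0,"wz":0},{"dx":0,"dy":0,"dz":-2,"wx":0,"wy":0,"wz":0},{"dx":0,"dy":0,"dz":-3,"wx":0,"wy":0,"wz":0},{"dx":0,"dy":0,"dz":-1.5,"wx":0,"wy":0,"wz":0},{"dx":0,"dy":0,"dz":0,"wx":0,"wy":0,"wz":0},{"dx":0,"dy":0,"dz":0,"wx":0,"wy":0,"wz":0}]' 1;python3 sv.py st5; python3 -c "
from h import *
go(.62,-.10,.21)"
```

```text
t: 36.25
tcp_pos: [0.6378, 0.2562, 0.2452]
tool_rot: [0.707, 0.707, 0.0, 0.0]
force: [-0.6, 0.6, -1.4]
finger_gap: 0.381
gripper_force: 40.0
t: 36.62
tcp_pos: [0.6381, 0.2562, 0.2453]
tool_rot: [0.707, 0.707, 0.0, 0.0]
force: [0.4, -0.5, -0.8]
finger_gap: 0.7
gripper_force: 0.0
t: 37.38
tcp_pos: [0.6372, 0.2561, 0.3087]
tool_rot: [0.707, 0.707, -0.001, -0.001]
force: [-0.3, 1.1, -0.3]
finger_gap: 1.001
gripper_force: 0.0
[0.63714062 0.25603538 0.30841587]
t 37.4 tcp [0.6371 0.256  0.3084] yaw 0.00 -> dx dy dz [-35.6   -1.69   9.87]
```

```bash
python3 -m inch '[{"dx":-4.5,"dy":-0.8,"dz":0,"wx":0,"wy":0,"wz":0},{"dx":-4.5,"dy":-0.8,"dz":0,"wx":0,"wy":0,"wz":0},{"dx":-4.5,"dy":-0.8,"dz":0,"wx":0,"wy":0,"wz":0},{"dx":-4.5,"dy":-0.8,"dz":0,"wx":0,"wy":0,"wz":0},{"dx":-4.5,"dy":-0.8,"dz":0,"wx":0,"wy":0,"wz":0},{"dx":-4.5,"dy":-0.8,"dz":0,"wx":0,"wy":0,"wz":0},{"dx":-4.5,"dy":-0.8,"dz":0,"wx":0,"wy":0,"wz":0},{"dx":-4.5,"dy":-0.8,"dz":0,"wx":0,"wy":0,"wz":0},{"dx":-4.5,"dy":-0.7,"dz":0,"wx":0,"wy":0,"wz":0},{"dx":-4.5,"dy":-0.7,"dz":0,"wx":0,"wy":0,"wz":0}]';python3 -m inch '[{"dx":0,"dy":0,"dz":0,"wx":0,"wy":0,"wz":0},{"dx":0,"dy":0,"dz":0,"wx":0,"wy":0,"wz":0},{"dx":0,"dy":0,"dz":0,"wx":0,"wy":0,"wz":0}]'; python3 sv.py tr1; python3 -c "
from h import *
snap('scene','s7');snap('side','d7')
im=cv2.imread('pics/tr1.png'); a=cv2.imread('pics/s7_raw.png')[215:305,290:380]; b=cv2.imread('pics/d7_raw.png')[90:180,225:315]
im[470:600,0:130]=cv2.resize(a,(130,130)); im[470:600,670:800]=cv2.resize(b,(130,130)); cv2.imwrite('pics/tr1m.png',im)"
```

```text
t: 38.67
tcp_pos: [0.559, -0.195, 0.3088]
tool_rot: [0.707, 0.707, -0.0, -0.001]
force: [0.0, 0.7, -0.4]
finger_gap: 1.005
gripper_force: 0.0
t: 39.05
tcp_pos: [0.5598, -0.1924, 0.3095]
tool_rot: [0.707, 0.708, -0.0, -0.001]
force: [0.1, 0.3, -0.7]
finger_gap: 0.996
gripper_force: 0.0
[ 0.55986667 -0.19235365  0.3096184 ]
```

View pics/tr1m.png

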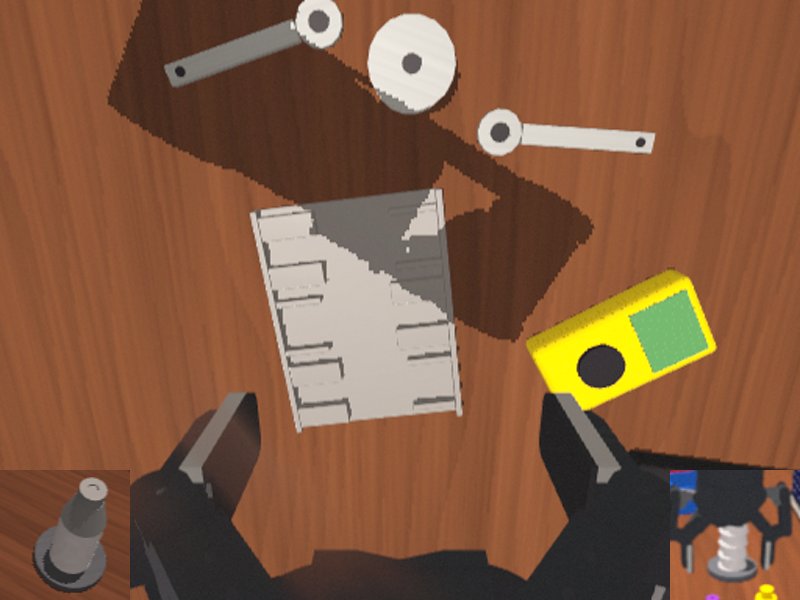

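The tray's long edges run from (252,213) to (298,431) and from (441,189) to (461,413). Outer compartments have the eye bay on the right, the middle one on the left. The insets show the cap on top of the stack. Arm eyes are at (319,21) and (500,132), tail ends (168,78) and (654,143).

Run:
```python
from h import *
c=(cam('wrist')[0],*np.load('tr1.npy').reshape(2,3)); k=.64
def P(p,z): return plane(c,np.array(p)*k,z)
for z in(.010,.014):
    q=np.array([P(p,z)[:2] for p in((252,213),(441,189),(461,413),(298,431))]); m=q.mean(0)
    e=lambda i,j:q[j]-q[i]
    print(z,'ctr',m.round(4),'short',[np.linalg.norm(e(0,1)).round(4),np.linalg.norm(e(3,2)).round(4)],'long',[np.linalg.norm(e(0,3)).round(4),np.linalg.norm(e(1,2)).round(4)],'ang',[np.degrees(np.arctan2(*v[::-1])).round(2) for v in(e(0,1),e(3,2),e(3,0),e(2,1))])
    a=np.radians(np.mean([np.degrees(np.arctan2(*v[::-1]))-o for v,o in((e(0,1),0),(e(3,2),0),(e(3,0),90),(e(2,1),90))])); R=np.array([[np.cos(a),np.sin(a)],[-np.sin(a),np.cos(a)]])
    for n,p in[('L wallends',(327,262)),('',(323,297)),('',(333,344)),('',(343,362)),('',(350,402)),('R ends',(389,208)),('',(390,264)),('',(397,330)),('',(408,358)),('',(413,403))]: print(n,(R@(P(p,z)[:2]-m)*1000).round(1))
for n,e,t in[('arm0',(319,21),(168,78)),('arm1',(500,132),(654,143))]:
    E,T=P(e,.008)[:2],P(t,.008)[:2]; d=E-T; L=np.linalg.norm(d); u=d/L; print(n,E.round(4),T.round(4),'L',L.round(4),'ang',np.degrees(np.arctan2(u[1],u[0])).round(2),'org',(E-.04*u).round(4))
```

```text
0.01 ctr [ 0.5304 -0.2521] short [np.float64(0.1428), np.float64(0.1429)] long [np.float64(0.1912), np.float64(0.1908)] ang [np.float64(7.27), np.float64(7.42), np.float64(96.82), np.float64(96.85)]
L wallends [-21.3  51. ]
 [-29.2  23.2]
 [-28.  -17.9]
 [-22.4 -35. ]
 [-22.4 -73. ]
R ends [31.8 86.5]
 [27.1 43.5]
 [ 25.7 -11.9]
 [ 31.7 -37.9]
 [ 31.1 -80.4]
0.014 ctr [ 0.5307 -0.2505] short [np.float64(0.1413), np.float64(0.1414)] long [np.float64(0.1891), np.float64(0.1888)] ang [np.float64(7.27), np.float64(7.42), np.float64(96.82), np.float64(96.85)]
L wallends [-21.1  50.5]
 [-28.9  22.9]
 [-27.7 -17.7]
 [-22.1 -34.6]
 [-22.1 -72.2]
R ends [31.5 85.6]
 [26.8 43.1]
 [ 25.4 -11.8]
 [ 31.4 -37.4]
 [ 30.7 -79.5]
arm0 [ 0.5047 -0.0376] [ 0.3978 -0.073 ] L 0.1126 ang 18.33 org [ 0.4667 -0.0502]
arm1 [ 0.6313 -0.1081] [ 0.7431 -0.1154] L 0.1121 ang 176.28 org [ 0.6712 -0.1107]
```

```bash
python3 -m inch '[{"dx":2,"dy":2.8,"dz":2,"wx":0,"wy":0,"wz":0},{"dx":2,"dy":2.8,"dz":2,"wx":0,"wy":0,"wz":0},{"dx":2,"dy":2.8,"dz":2,"wx":0,"wy":0,"wz":0},{"dx":2,"dy":2.7,"dz":2,"wx":0,"wy":0,"wz":0},{"dx":0,"dy":0,"dz":2,"wx":0,"wy":0,"wz":10},{"dx":0,"dy":0,"dz":0,"wx":0,"wy":0,"wz":10},{"dx":0,"dy":0,"dz":0,"wx":0,"wy":0,"wz":10},{"dx":0,"dy":0,"dz":0,"wx":0,"wy":0,"wz":10},{"dx":0,"dy":0,"dz":0,"wx":0,"wy":0,"wz":10},{"dx":0,"dy":0,"dz":0,"wx":0,"wy":0,"wz":10}]'; python3 -m inch '[{"dx":0,"dy":0,"dz":0,"wx":0,"wy":0,"wz":10},{"dx":0,"dy":0,"dz":0,"wx":0,"wy":0,"wz":10},{"dx":0,"dy":0,"dz":0,"wx":0,"wy":0,"wz":10},{"dx":0,"dy":0,"dz":0,"wx":0,"wy":0,"wz":3.7},{"dx":0,"dy":0,"dz":0,"wx":0,"wy":0,"wz":0},{"dx":0,"dy":0,"dz":0,"wx":0,"wy":0,"wz":0},{"dx":0,"dy":0,"dz":0,"wx":0,"wy":0,"wz":0}]';python3 sv.py a1
python3 - <<'E'
from h import *
go(.6712,-.1107,.076,86.28)
c=(cam('wrist')[0],*np.load('a1.npy').reshape(2,3)); print(sense()['q'].round(2),proj(c,[[.6313,-.1081,.008],[.7431,-.1154,.008]]))
# bright mask of the arm
im=cv2.imread('pics/a1_raw.png'); hsv=cv2.cvtColor(im,cv2.COLOR_BGR2HSV); m=((hsv[...,1]<40)&(hsv[...,2]>130)).astype(np.uint8)
n,l,s,ce=cv2.connectedComponentsWithStats(m)
for i in range(1,n):
    if s[i][4]>300: print(s[i],ce[i].round(1))
E
```

```text
t: 40.45
tcp_pos: [0.6709, -0.1129, 0.2099]
tool_rot: [0.967, 0.257, -0.0, -0.0]
force: [-1.0, 0.2, 0.0]
finger_gap: 0.999
gripper_force: 0.0
t: 41.32
tcp_pos: [0.6708, -0.1136, 0.2099]
tool_rot: [0.999, -0.032, -0.0, -0.0]
force: [-0.0, 0.9, 0.7]
finger_gap: 0.998
gripper_force: 0.0
[ 0.67084043 -0.11365794  0.20992706]
t 41.4 tcp [ 0.6708 -0.1137  0.2099] yaw -93.67 -> dx dy dz [ 0.02 -0.3  13.39]  wz 0.05
[-0.33  0.71  1.36  0.    1.07  1.3 ] [[252.87764029 220.81596016]
 [252.81482347  97.23393022]]
[106  70  42 102 685] [126.1 120.6]
[ 363  228  136   94 6684] [440.9 271.8]
[ 297  253   63  117 4562] [327.2 306.3]
```

```bash
cat > arm.py <<'E'
import sys; from h import *
n=sys.argv[1]; guess=np.array(list(map(float,sys.argv[2:6]))).reshape(2,2); z=float(sys.argv[6]) if len(sys.argv)>6 else .008
c=(cam('wrist')[0],*np.load(n+'.npy').reshape(2,3)); im=cv2.imread(f'pics/{n}_raw.png').astype(int)
sat=(im.max(2)-im.min(2))/(im.max(2)+1); e,t=proj(c,np.c_[guess,[z,z]])
roi=np.zeros(im.shape[:2],np.uint8); cv2.line(roi,tuple(map(int,e)),tuple(map(int,t)),255,70)
m=((sat<.3)&(im.max(2)>70)&(roi>0)).astype(np.uint8); m=cv2.morphologyEx(m,cv2.MORPH_CLOSE,np.ones((9,9)))
k,l,s,ce=cv2.connectedComponentsWithStats(m); i=1+s[1:,4].argmax(); ys,xs=np.where(l==i)
X=np.array([plane(c,p,z)[:2] for p in zip(xs,ys)])  # to plan view on the top face
u=(guess[0]-guess[1]); u/=np.linalg.norm(u)
for _ in range(5):
    o=X.mean(0); v=np.array([-u[1],u[0]]); a=(X-o)@u; b=(X-o)@v
    hi=a.max(); bar=(a>a.min()+.008)&(a<hi-.04)
    bins=np.linspace(a.min()+.008,hi-.04,15); mid=[(b[(a>=p)&(a<q)].max()+b[(a>=p)&(a<q)].min())/2 for p,q in zip(bins,bins[1:])]
    sl,ic=np.polyfit((bins[1:]+bins[:-1])/2,mid,1); u=u+sl*v; u/=np.linalg.norm(u)
o=X.mean(0); v=np.array([-u[1],u[0]]); a=(X-o)@u; b=(X-o)@v; base=o+v*np.mean(mid)
print('len',(a.max()-a.min()).round(4),'px',len(X),'ang',np.degrees(np.arctan2(u[1],u[0])).round(2),'from eye',(base+u*(a.max()-.056)).round(4),'from tail',(base+u*(a.min()+.072)).round(4))
E
python3 arm.py a1 .6313 -.1081 .7431 -.1154
```

```text
len 0.1284 px 2466 ang 176.05 from eye [ 0.6703 -0.1104] from tail [ 0.6707 -0.1104]
```

```bash
python3 -m inch '[{"dx":0,"dy":-0.3,"dz":3,"wx":0,"wy":0,"wz":0.2},{"dx":0,"dy":0,"dz":3,"wx":0,"wy":0,"wz":0},{"dx":0,"dy":0,"dz":3,"wx":0,"wy":0,"wz":0},{"dx":0,"dy":0,"dz":2.5,"wx":0,"wy":0,"wz":0},{"dx":0,"dy":0,"dz":1.3,"wx":0,"wy":0,"wz":0},{"dx":0,"dy":0,"dz":0.3,"wx":0,"wy":0,"wz":0},{"dx":0,"dy":0,"dz":0,"wx":0,"wy":0,"wz":0},{"dx":0,"dy":0,"dz":0,"wx":0,"wy":0,"wz":0}]' 0.5; python3 -c "
from h import *
go(.6705,-.1104,.076,86.05)"
```

```text
t: 42.38
tcp_pos: [0.6717, -0.111, 0.0801]
tool_rot: [0.999, -0.034, 0.001, 0.0]
force: [0.4, 0.1, -0.8]
finger_gap: 0.501
gripper_force: 0.0
t 42.4 tcp [ 0.6717 -0.111   0.0801] yaw -93.90 -> dx dy dz [-0.13 -0.05  0.41]  wz 0.05
```

```bash
python3 -m inch '[{"dx":-0.1,"dy":0,"dz":0.3,"wx":0,"wy":0,"wz":0},{"dx":0,"dy":0,"dz":0.1,"wx":0,"wy":0,"wz":0},{"dx":0,"dy":0,"dz":0,"wx":0,"wy":0,"wz":0}]'; python3 -m inch '[{"dx":0,"dy":0,"dz":0,"wx":0,"wy":0,"wz":0},{"dx":0,"dy":0,"dz":0,"wx":0,"wy":0,"wz":0},{"dx":0,"dy":0,"dz":0,"wx":0,"wy":0,"wz":0},{"dx":0,"dy":0,"dz":0,"wx":0,"wy":0,"wz":0},{"dx":0,"dy":0,"dz":0,"wx":0,"wy":0,"wz":0},{"dx":0,"dy":0,"dz":0,"wx":0,"wy":0,"wz":0}]' 0 60; python3 -m inch '[{"dx":0,"dy":0,"dz":-1,"wx":0,"wy":0,"wz":0},{"dx":0,"dy":0,"dz":-2,"wx":0,"wy":0,"wz":0},{"dx":0,"dy":0,"dz":-3,"wx":0,"wy":0,"wz":0},{"dx":0,"dy":0,"dz":-3,"wx":0,"wy":0,"wz":0},{"dx":0,"dy":0,"dz":0,"wx":0,"wy":0,"wz":0},{"dx":0,"dy":0,"dz":0,"wx":0,"wy":0,"wz":0}]'; python3 -c "
from h import *
go(.5225,-.2531,None,97.1)"; python3 sv.py a1h
```

```text
t: 42.75
tcp_pos: [0.6699, -0.1107, 0.0749]
tool_rot: [0.999, -0.034, -0.0, -0.0]
force: [-0.1, 0.2, -0.1]
finger_gap: 0.499
gripper_force: 0.0
t: 43.5
tcp_pos: [0.6702, -0.1108, 0.0752]
tool_rot: [0.999, -0.034, 0.0, 0.0]
force: [0.3, -0.5, 2.6]
finger_gap: 0.14
gripper_force: 59.2
t: 44.25
tcp_pos: [0.6695, -0.1106, 0.1648]
tool_rot: [0.999, -0.034, -0.0, -0.0]
force: [0.7, 1.6, -0.5]
finger_gap: 0.135
gripper_force: 58.7
t 44.2 tcp [ 0.6695 -0.1106  0.1648] yaw -93.90 -> dx dy dz [-1.370e+01  1.522e+01  1.000e-02]  wz -11.00
[ 0.66917876 -0.11043736  0.16400138]
```

```bash
python3 -m inch '[{"dx":-2.7,"dy":3,"dz":0,"wx":0,"wy":0,"wz":0},{"dx":-2.7,"dy":3,"dz":0,"wx":0,"wy":0,"wz":0},{"dx":-2.7,"dy":3,"dz":0,"wx":0,"wy":0,"wz":0},{"dx":-2.8,"dy":3.1,"dz":0,"wx":0,"wy":0,"wz":0},{"dx":-2.8,"dy":3.1,"dz":0,"wx":0,"wy":0,"wz":0},{"dx":0,"dy":0,"dz":0,"wx":0,"wy":0,"wz":-6},{"dx":0,"dy":0,"dz":0,"wx":0,"wy":0,"wz":-5},{"dx":0,"dy":0,"dz":0,"wx":0,"wy":0,"wz":0},{"dx":0,"dy":0,"dz":0,"wx":0,"wy":0,"wz":0},{"dx":0,"dy":0,"dz":0,"wx":0,"wy":0,"wz":0}]'; python3 -c "
from h import *
go(.5225,-.2531,.095,97.1)"; python3 sv.py a1t; python3 arm.py a1t .48 -.26 .60 -.24 .096;  python3 -c "
import cv2; cv2.imwrite('pics/a1tc.png',cv2.resize(cv2.imread('pics/a1t_raw.png')[0:384,70:442],(581,600),interpolation=2))"
```

```text
t: 45.55
tcp_pos: [0.523, -0.2528, 0.1646]
tool_rot: [0.998, 0.062, -0.0, -0.0]
force: [-0.2, 0.6, -1.1]
finger_gap: 0.133
gripper_force: 58.8
t 45.5 tcp [ 0.523  -0.2528  0.1646] yaw -82.91 -> dx dy dz [-0.05  0.03  6.96]  wz -0.01
[ 0.52302416 -0.25279841  0.16469504]
len 0.1374 px 14825 ang -171.03 from eye [ 0.5219 -0.2524] from tail [ 0.5312 -0.2509]
```

View pics/a1tc.png

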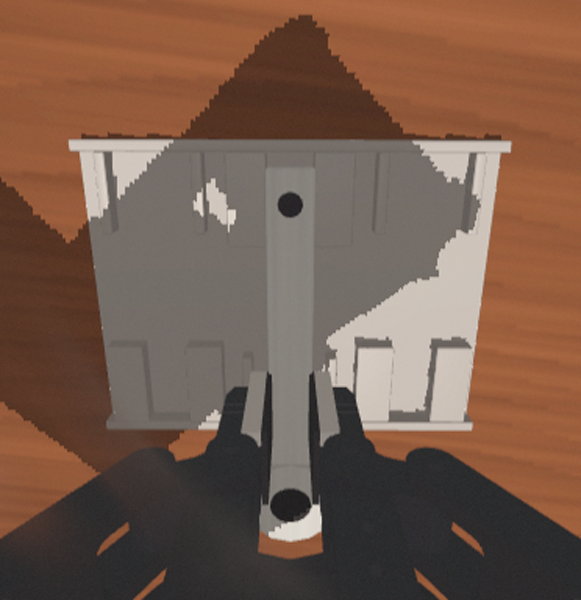

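The arm hangs centred over the middle compartment: the channel walls at x 265 and 314 are centred at 290, and the bar is at 291. The tray edges at rows 140 and 430 are level in the view.

Run:
```python
from h import *
c=(cam('wrist')[0],*np.load('a1t.npy').reshape(2,3)); g=lambda p:np.array(p)/1.5625+[70,0]
R=Ro.from_quat(sense()['tool_rot']); p=sense()['tcp_pos']
f=lambda q,z:(R.inv().apply(plane(c,g(q),z)-p)*1000)[:2].round(1)
print('far',f((290,140),.010),f((290,152),.010),'near',f((290,430),.010),f((290,424),.010),'L/R far',f((70,146),.010),f((511,146),.010),'near',f((107,425),.01),f((472,425),.01))
print('channel walls end',f((240,246),.010),f((150,343),.010),f((375,343),.010),f((455,343),.01),'channel',f((265,165),.010),f((314,165),.010))
```

```text
far [78.8 -0.6] [73.8 -0.6] near [-68.   -0.5] [-64.3  -0.5] L/R far [ 76.2 -97.1] [76.3 96.3] near [-65.  -97.5] [-64.9  95.9]
channel walls end [ 31.6 -24. ] [-17.7 -70.5] [-17.7  41.9] [-17.6  81.9] channel [ 68.2 -11.7] [68.2 10.1]
```

```bash
python3 -m inch '[{"dx":-0.15,"dy":-0.05,"dz":2.5,"wx":0,"wy":0,"wz":0},{"dx":0,"dy":0,"dz":2.5,"wx":0,"wy":0,"wz":0},{"dx":0,"dy":0,"dz":1.5,"wx":0,"wy":0,"wz":0},{"dx":0,"dy":0,"dz":0.8,"wx":0,"wy":0,"wz":0},{"dx":0,"dy":0,"dz":0.5,"wx":0,"wy":0,"wz":0},{"dx":0,"dy":0,"dz":0.3,"wx":0,"wy":0,"wz":0},{"dx":0,"dy":0,"dz":0.2,"wx":0,"wy":0,"wz":0},{"dx":0,"dy":0,"dz":0,"wx":0,"wy":0,"wz":0},{"dx":0,"dy":0,"dz":0,"wx":0,"wy":0,"wz":0}]'; python3 -c "
from h import *
go(.5225,-.2531,.0800,97.1)"
```

```text
t: 46.72
tcp_pos: [0.5216, -0.2528, 0.0822]
tool_rot: [0.998, 0.062, 0.0, 0.0]
force: [0.2, -0.2, -0.8]
finger_gap: 0.132
gripper_force: 58.8
t 46.7 tcp [ 0.5216 -0.2528  0.0822] yaw -82.90 -> dx dy dz [0.09 0.04 0.22]  wz -0.00
```

Nearly down. Lowering the last 2 mm, releasing and checking.

```bash
python3 -m inch '[{"dx":0,"dy":0,"dz":0.2,"wx":0,"wy":0,"wz":0},{"dx":0,"dy":0,"dz":0,"wx":0,"wy":0,"wz":0},{"dx":0,"dy":0,"dz":0,"wx":0,"wy":0,"wz":0}]'; python3 -m inch '[{"dx":0,"dy":0,"dz":0,"wx":0,"wy":0,"wz":0},{"dx":0,"dy":0,"dz":0,"wx":0,"wy":0,"wz":0},{"dx":0,"dy":0,"dz":0,"wx":0,"wy":0,"wz":0}]' 0.4; python3 -m inch '[{"dx":0,"dy":0,"dz":-2,"wx":0,"wy":0,"wz":0},{"dx":0,"dy":0,"dz":-4,"wx":0,"wy":0,"wz":0},{"dx":0,"dy":0,"dz":-4,"wx":0,"wy":0,"wz":0},{"dx":0,"dy":0,"dz":-3,"wx":0,"wy":0,"wz":0},{"dx":0,"dy":0,"dz":0,"wx":0,"wy":0,"wz":0},{"dx":0,"dy":0,"dz":0,"wx":0,"wy":0,"wz":0}]'; python3 sv.py a1p; python3 -c "
from h import *
go(.4667,-.0502,.20,108.3)"
```

```text
t: 47.1
tcp_pos: [0.5214, -0.2527, 0.0799]
tool_rot: [0.998, 0.062, -0.0, -0.0]
force: [-0.0, -0.1, -0.6]
finger_gap: 0.136
gripper_force: 58.8
t: 47.48
tcp_pos: [0.5215, -0.2528, 0.08]
tool_rot: [0.998, 0.062, 0.0, 0.0]
force: [-1.0, 0.6, 0.3]
finger_gap: 0.396
gripper_force: 0.0
t: 48.22
tcp_pos: [0.5209, -0.2524, 0.2093]
tool_rot: [0.998, 0.062, -0.001, -0.0]
force: [0.0, -0.2, 0.5]
finger_gap: 0.4
gripper_force: 0.0
[ 0.52074228 -0.25223667  0.20873334]
t 48.3 tcp [ 0.5207 -0.2522  0.2087] yaw -82.90 -> dx dy dz [ -2.86 -20.72   0.92]  wz -11.20
```

```bash
python3 -m inch '[{"dx":-0.5,"dy":-3.5,"dz":0,"wx":0,"wy":0,"wz":0},{"dx":-0.5,"dy":-3.5,"dz":0,"wx":0,"wy":0,"wz":0},{"dx":-0.5,"dy":-3.5,"dz":0,"wx":0,"wy":0,"wz":0},{"dx":-0.5,"dy":-3.5,"dz":0,"wx":0,"wy":0,"wz":0},{"dx":-0.5,"dy":-3.5,"dz":0,"wx":0,"wy":0,"wz":-5.6},{"dx":-0.3,"dy":-3.2,"dz":0,"wx":0,"wy":0,"wz":-5.6},{"dx":0,"dy":0,"dz":0,"wx":0,"wy":0,"wz":0},{"dx":0,"dy":0,"dz":0,"wx":0,"wy":0,"wz":0},{"dx":0,"dy":0,"dz":0,"wx":0,"wy":0,"wz":0}]' 0.5; python3 sv.py a0; python3 arm.py a0 .5047 -.0376 .3978 -.073; python3 -c "
from h import *
go(.4667,-.0502,.076,108.3)"
```

```text
t: 49.4
tcp_pos: [0.4657, -0.0527, 0.2096]
tool_rot: [0.987, 0.158, 0.0, 0.0]
force: [0.1, -0.1, 0.0]
finger_gap: 0.497
gripper_force: 0.0
[ 0.46561245 -0.05264318  0.20969359]
len 0.1278 px 2420 ang 17.64 from eye [ 0.4662 -0.0498] from tail [ 0.4664 -0.0498]
t 49.5 tcp [ 0.4656 -0.0526  0.2097] yaw -71.80 -> dx dy dz [ 0.18 -0.2  13.37]  wz -0.10
```

```bash
python3 -m inch '[{"dx":0.15,"dy":-0.25,"dz":3,"wx":0,"wy":0,"wz":0.5},{"dx":0,"dy":0,"dz":3,"wx":0,"wy":0,"wz":0},{"dx":0,"dy":0,"dz":3,"wx":0,"wy":0,"wz":0},{"dx":0,"dy":0,"dz":2.5,"wx":0,"wy":0,"wz":0},{"dx":0,"dy":0,"dz":1.3,"wx":0,"wy":0,"wz":0},{"dx":0,"dy":0,"dz":0.4,"wx":0,"wy":0,"wz":0},{"dx":0,"dy":0,"dz":0.2,"wx":0,"wy":0,"wz":0},{"dx":0,"dy":0,"dz":0,"wx":0,"wy":0,"wz":0},{"dx":0,"dy":0,"dz":0,"wx":0,"wy":0,"wz":0}]'; python3 -c "
from h import *
go(.4663,-.0498,.0755,107.64)"
```

```text
t: 50.58
tcp_pos: [0.466, -0.0488, 0.0765]
tool_rot: [0.988, 0.155, 0.001, 0.0]
force: [0.5, -0.1, -0.0]
finger_gap: 0.497
gripper_force: 0.0
t 50.6 tcp [ 0.466  -0.0488  0.0765] yaw -72.20 -> dx dy dz [0.  0.1 0.1]  wz 0.16
```

```bash
python3 -m inch '[{"dx":0,"dy":0,"dz":0.1,"wx":0,"wy":0,"wz":0.1},{"dx":0,"dy":0,"dz":0,"wx":0,"wy":0,"wz":0},{"dx":0,"dy":0,"dz":0,"wx":0,"wy":0,"wz":0},{"dx":0,"dy":0,"dz":0,"wx":0,"wy":0,"wz":0},{"dx":0,"dy":0,"dz":0,"wx":0,"wy":0,"wz":0},{"dx":0,"dy":0,"dz":0,"wx":0,"wy":0,"wz":0},{"dx":0,"dy":0,"dz":0,"wx":0,"wy":0,"wz":0}]' 0 60; python3 -m inch '[{"dx":0,"dy":0,"dz":-1,"wx":0,"wy":0,"wz":0},{"dx":0,"dy":0,"dz":-2,"wx":0,"wy":0,"wz":0},{"dx":0,"dy":0,"dz":-3,"wx":0,"wy":0,"wz":0},{"dx":0,"dy":0,"dz":-3,"wx":0,"wy":0,"wz":0},{"dx":0,"dy":0,"dz":0,"wx":0,"wy":0,"wz":0},{"dx":0,"dy":0,"dz":0,"wx":0,"wy":0,"wz":0}]'; python3 -c "
from h import *
go(.5295,-.1894,None,97.1)"
```

```text
t: 51.45
tcp_pos: [0.4659, -0.0488, 0.0754]
tool_rot: [0.988, 0.154, 0.0, 0.0]
force: [-0.7, 0.1, 5.3]
finger_gap: 0.135
gripper_force: 58.8
t: 52.2
tcp_pos: [0.4652, -0.0486, 0.1646]
tool_rot: [0.988, 0.154, -0.0, -0.0]
force: [0.1, 0.1, -1.2]
finger_gap: 0.133
gripper_force: 58.8
t 52.2 tcp [ 0.4652 -0.0486  0.1646] yaw -72.30 -> dx dy dz [ 1.840e+00  1.537e+01 -1.000e-02]  wz 10.60
```

```bash
python3 -m inch '[{"dx":0.4,"dy":3,"dz":0,"wx":0,"wy":0,"wz":0},{"dx":0.4,"dy":3,"dz":0,"wx":0,"wy":0,"wz":0},{"dx":0.4,"dy":3.1,"dz":0,"wx":0,"wy":0,"wz":0},{"dx":0.3,"dy":3.1,"dz":0,"wx":0,"wy":0,"wz":0},{"dx":0.3,"dy":3.1,"dz":0,"wx":0,"wy":0,"wz":0},{"dx":0,"dy":0,"dz":0,"wx":0,"wy":0,"wz":5.3},{"dx":0,"dy":0,"dz":0,"wx":0,"wy":0,"wz":5.3},{"dx":0,"dy":0,"dz":0,"wx":0,"wy":0,"wz":0},{"dx":0,"dy":0,"dz":0,"wx":0,"wy":0,"wz":0},{"dx":0,"dy":0,"dz":0,"wx":0,"wy":0,"wz":0}]'; python3 -c "
from h import *
go(.5294,-.1888,.080,97.1)"; python3 sv.py a0t; python3 -c "
import cv2; cv2.imwrite('pics/a0tc.png',cv2.resize(cv2.imread('pics/a0t_raw.png')[0:384,70:442],(581,600),interpolation=2))"
```

```text
t: 53.45
tcp_pos: [0.5292, -0.1888, 0.1645]
tool_rot: [0.998, 0.062, -0.0, -0.0]
force: [1.1, 0.6, -1.1]
finger_gap: 0.137
gripper_force: 58.9
t 53.5 tcp [ 0.5292 -0.1888  0.1645] yaw -82.85 -> dx dy dz [0.03 0.   8.45]  wz 0.05
[ 0.52927767 -0.18889475  0.16469055]
```

View pics/a0tc.png

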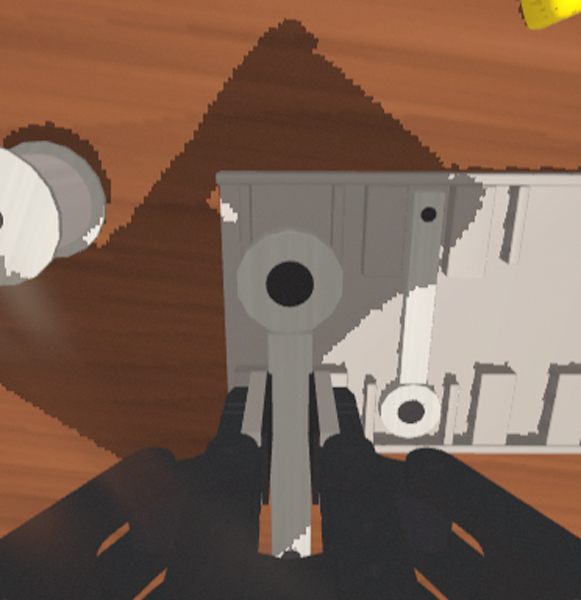

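Arm 1 lies flat in the middle compartment, its eye (411,411) in the bay. Arm 0 hangs centred over its bay, whose walls at about 247 and 335 centre on 290.

```bash
python3 - <<'E'
from h import *
c=(cam('wrist')[0],*np.load('a0t.npy').reshape(2,3)); g=lambda p:np.array(p)/1.5625+[70,0]
R=Ro.from_quat(sense()['tool_rot']); p=sense()['tcp_pos']
f=lambda q,z:(R.inv().apply(plane(c,g(q),z)-p)*1000)[:2].round(1)
print('far',f((217,173),.010),f((570,173),.010),'bay',f((249,190),.010),f((336,190),.010))
# arm1 stowed: eye hole, tail hole rel. to expected (eye at +40 of slot1)
E,T=[plane(c,g(q),.012)[:2] for q in((411,411),(428.5,214))]; u=(E-T)/np.linalg.norm(E-T); print('arm1 org',(E-.04*u).round(4),'eye',E.round(4),np.degrees(np.arctan2(u[1],u[0])).round(2))
E
python3 -m inch '[{"dx":0,"dy":0,"dz":2.5,"wx":0,"wy":0,"wz":0},{"dx":0,"dy":0,"dz":2.5,"wx":0,"wy":0,"wz":0},{"dx":0,"dy":0,"dz":1.2,"wx":0,"wy":0,"wz":0},{"dx":0,"dy":0,"dz":0,"wx":0,"wy":0,"wz":0}]'; python3 -c "
from h import *
go(.5294,-.1888,.080,97.1)"
```

```text
far [ 64.7 -33.2] [ 64.9 124.2] bay [ 57.3 -19.1] [57.3 20.1]
arm1 org [ 0.5219 -0.2526] eye [ 0.4822 -0.2576] -172.77
t: 54.0
tcp_pos: [0.5291, -0.1888, 0.1023]
tool_rot: [0.998, 0.062, -0.001, -0.0]
force: [0.4, 0.8, -1.3]
finger_gap: 0.134
gripper_force: 58.8
t 54.0 tcp [ 0.5291 -0.1888  0.1023] yaw -82.89 -> dx dy dz [0.04 0.   2.23]  wz 0.01
```

```bash
python3 -m inch '[{"dx":0.05,"dy":0,"dz":1,"wx":0,"wy":0,"wz":0},{"dx":0,"dy":0,"dz":0.7,"wx":0,"wy":0,"wz":0},{"dx":0,"dy":0,"dz":0.4,"wx":0,"wy":0,"wz":0},{"dx":0,"dy":0,"dz":0.1,"wx":0,"wy":0,"wz":0},{"dx":0,"dy":0,"dz":0,"wx":0,"wy":0,"wz":0},{"dx":0,"dy":0,"dz":0,"wx":0,"wy":0,"wz":0}]'; python3 -m inch '[{"dx":0,"dy":0,"dz":0,"wx":0,"wy":0,"wz":0},{"dx":0,"dy":0,"dz":0,"wx":0,"wy":0,"wz":0},{"dx":0,"dy":0,"dz":0,"wx":0,"wy":0,"wz":0}]' 0.4; python3 -m inch '[{"dx":0,"dy":0,"dz":-2,"wx":0,"wy":0,"wz":0},{"dx":0,"dy":0,"dz":-4,"wx":0,"wy":0,"wz":0},{"dx":-1.5,"dy":0,"dz":-4,"wx":0,"wy":0,"wz":0},{"dx":-2,"dy":1,"dz":-4,"wx":0,"wy":0,"wz":0},{"dx":-2,"dy":1,"dz":-4,"wx":0,"wy":0,"wz":0},{"dx":0,"dy":0,"dz":0,"wx":0,"wy":0,"wz":0},{"dx":0,"dy":0,"dz":0,"wx":0,"wy":0,"wz":0}]'; python3 sv.py fin
python3 - <<'E'
from h import *
snap('scene','s9');snap('side','d9')
w=cv2.imread('pics/fin_raw.png');s=cv2.imread('pics/s9_raw.png')[120:312,110:366];d=cv2.imread('pics/d9_raw.png')[110:206,200:328];s2=cv2.imread('pics/s9_raw.png')[215:311,280:408]
cv2.imwrite('pics/fm.png',np.vstack([np.hstack([cv2.resize(w,(400,300)),cv2.resize(s,(400,300),interpolation=2)]),np.hstack([cv2.resize(x,(400,300),interpolation=2) for x in(d,s2)])]))
E
```

```text
t: 54.75
tcp_pos: [0.53, -0.1891, 0.0811]
tool_rot: [0.998, 0.062, 0.0, 0.0]
force: [0.4, 0.1, -0.6]
finger_gap: 0.133
gripper_force: 58.8
t: 55.12
tcp_pos: [0.5299, -0.189, 0.0811]
tool_rot: [0.998, 0.062, 0.0, 0.0]
force: [1.1, -0.2, -0.5]
finger_gap: 0.397
gripper_force: 0.0
t: 56.0
tcp_pos: [0.4775, -0.2154, 0.2606]
tool_rot: [0.998, 0.062, -0.0, -0.0]
force: [-0.3, 1.2, -0.3]
finger_gap: 0.399
gripper_force: 0.0
[ 0.47744508 -0.21505471  0.25995645]
```

View pics/fm.png

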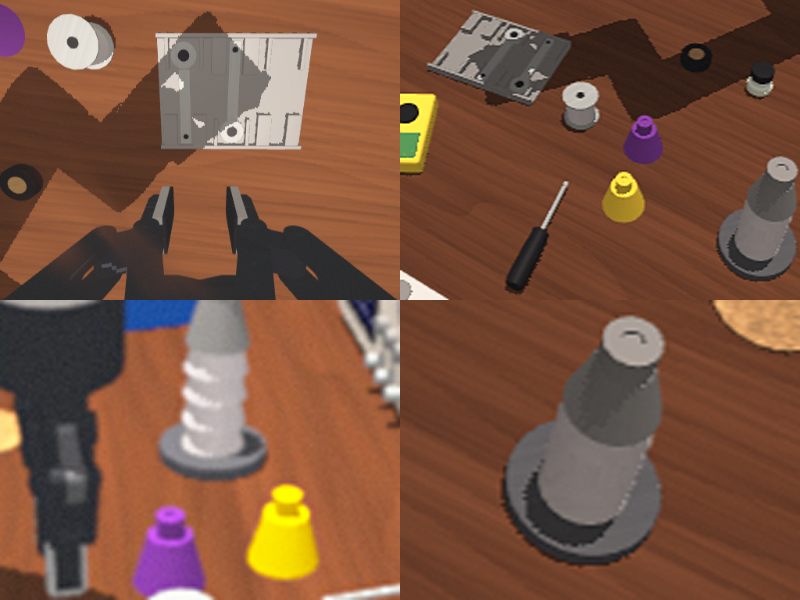

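Both arms lie flat in their compartments: arm 0's eye is at (184,55) and arm 1's at (232,131). The stack stands straight with the cap on top, and the bystanders are in place. Handing in.

```bash
python3 -c "
from h import *
c=(cam('wrist')[0],*np.load('fin.npy').reshape(2,3))
for e,t in(((184,55),(186,136.5)),((232,131),(235.5,49))):
    E,T=[plane(c,np.array(q)*1.28,.012)[:2] for q in(e,t)];u=(E-T)/np.linalg.norm(E-T);print((E-.04*u).round(4),np.degrees(np.arctan2(u[1],u[0])).round(1))
from station import workorder; print(workorder.sign_off())"
```

```text
[ 0.5299 -0.1892] 7.5
[ 0.5226 -0.2527] -172.9
the job is handed in; nothing more can be done
None
```

The job is handed in at about 56 s of the 210 s allowed; the hand-in returned no verdict. The last pictures show all three cones nested on the stand with the cap on top, both reel arms flat in their own tray compartments, and the bystanders in place.

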